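Lubricate and flip down a kickstand, then hold the scooter frame upright

TASK

Give the kickstand pivot one short spray: press the nozzle cap of the fixed spray canister right down and let it spring back up. Then flip the frame stub's folded kickstand over its spring to fully down, and after that bring the leaning frame upright by its upright tube and finish while gripping that tube, holding the frame upright and still so that it rests neither on its post nor on its stand; do not let it tip over to the kickstand side, and leave the other things on the bench where they are.

Things in the scene. Friction and masses are not known exactly. Their poses are not given: they have to be found in the camera images.
- cradle: Fixed tilt cradle: bare metal base plate 290 x 165 x 10 mm with a low bearing at one end and a rubber wheel groove at the other. Origin on the bench under the tilt axis; x along that axis from bearing end to wheel end, y to the kickstand side (roughly towards the robot), z up. Plate x -0.155..0.135, y -0.07..0.095. Tilt axis: line y 0, z 0.025. Rest post at x 0, y -0.058, 102 mm high.
- frame: Frame stub: rear end of a small scooter, grey tubes and a 116 x 28 mm wheel, about 0.85 kg, free only to tilt about the cradle's axis. Origin on that axis below the main tube, x along it (wheel centre at x 0.085, z 0.044), y to the kickstand side, z up the frame. Main tube 32 mm thick, x -0.128..0.014 at z 0.095. Upright tube 26 mm thick at x -0.070, y 0, from z 0.095 up to z 0.205.
- roll (a joint): Tilt of the frame, rad. 0 = upright (upright tube vertical); negative leans away from the kickstand (it rests at -0.35 on the rest post at the start); positive leans towards it (toe of the lowered kickstand meets the plate at about +0.12; hard stop +0.35). Top-heavy: near upright it falls to one side or the other unless held (0.2 to 0.3 N m at -0.35).
- tube_top (a point): Centre of the open free end of the frame's upright tube (26 mm outside diameter), 205 mm from the tilt axis. Axes as frame. Hold the tube here: it is plain for 80 mm below the end, down to a collar of 31 mm.
- kickstand (a joint): Swing of the kickstand, rad, about the frame's +y. 0 = folded, level beside the wheel, toe to the wheel end; 1.57 = pointing down the frame; 1.75 = fully down on its stop. An over-centre spring pushes it back to folded below 0.8 and on to fully down above 0.8 (about 0.25 N m: about 3 N at the toe).
- kickstand_hinge (a point): The kickstand's pivot, on a dark bracket on the kickstand side of the main tube: at (-0.020, 0.030, 0.085) in frame. Its axes turn with the kickstand: x along the leg towards the toe, y along the hinge axis, outwards.
- kickstand_toe (a point): Centre of the kickstand's toe: a black rubber round bar, 13 mm in diameter, 41 mm long along the hinge axis, at the end of the steel leg, 86 mm from the hinge axis and 34 mm farther out from the frame than the hinge point. Clear from above when folded.
- canister: The fixed spray canister of pivot lubricant: a plain metal can of 45 mm diameter in a dark clamp foot of 72 mm diameter, 134 mm high to the shoulder, bolted to the bench near the bearing end of the cradle, its jet pointed at the kickstand's pivot. Origin under its centre on the bench, z up, x the way the jet points.
- nozzle (a joint): Travel of the sprung grey nozzle cap of the canister, m. 0 = up, 0.005 = fully down. Needs about 1.6 N to start and 5.6 N to reach the bottom; springs back when let go.
- nozzle_top (a point): Centre of the top of the nozzle cap (21 mm in diameter), about 154 mm above the bench; moves down with the cap.
- solder_spool: Bystander, to be left alone: a spool of solder wire standing on its flange, 74x62x76 mm. Origin at the centre of its underside.
- tip_cleaner: Bystander, to be left alone: a black moulded cup of brass wool, 64 mm across, 37 mm high. Origin at the centre of its underside.
- driver_cross: Bystander, to be left alone: a screwdriver with a thick grey handle, lying, 161x22x24 mm. Origin at the centre of its underside.
- needle_pliers: Bystander, to be left alone: needle-nose pliers with black handles, lying, 134x43x11 mm. Origin at the centre of its underside.
- tray_caps: Bystander, to be left alone: an open black parts tray, 80x104x26 mm. Origin at the centre of its underside.
- ipa_dispenser: Bystander, to be left alone: a clear pump bottle with a round black lid, 68x62x120 mm; not the spray canister. Origin at the centre of its underside.
- pcb_2: Bystander, to be left alone: a green circuit board, lying, 110x135x27 mm. Origin at the centre of its underside.
Mind the look-alikes: they are no part of the job. What is shaped like the canister but orange is not meant.

How it is judged:
By the outcome, as a careful person would: the job done as asked, in the order asked, and still so for the second after the job is handed in, while the arm keeps its last pose, push and grip.
It also fails if it takes over 58 s, if anything falls off the work surface, if the arm or the gripper's body presses on something with over 40 N, if the wrist force passes 120 N, or if a joint passes its speed limit or range.

ROBOT

A 7-joint arm with a two-finger parallel gripper is mounted at the origin on the work surface; the furniture and walls round the work are solid. World frame = base frame: x ahead of the robot, y to its left, z up, the work surface at z = 0. Lengths are in m, angles in rad, forces in N, time in s.
With the tool pointing down it reaches from about 0.425 to 0.975 m from the base axis. Payload 16.7 kg.
Tool frame: the origin (TCP) lies at the very end of the fingers, on their centre line; the grasp point (between the pads) lies 19 mm behind it; z points along the fingers, x is the direction in which the jaws open and shut, and the axes are right-handed (so a half turn about z gives the same grasp; the last joint's range is limited). The gripper opens to 85 mm and grips with 20 to 120 N. Pads are 22 mm wide; open, the fingers measure 114 mm over their backs; the gripper's body (76 mm by 85 mm) begins 54 mm behind the grasp point. The pads swing forward as they close: fully open they stand 13 mm farther back than shut.
Start: joints at [0.954, 0.426, 0.074, 1.606, -0.034, 1.111, -0.067], TCP at [0.304, -0.602, 0.2] pointing down, gripper open.
Joint ranges: [-2.85, 2.85], [-0.5, 2.14], [-1.23, 1.37], [0.21, 2.46], [-1.02, 4.16], [0.16, 2.05], [-2.73, 2.73]. Speed limits (rad/s): [1.89, 1.89, 2.39, 2.39, 3.01, 3.01, 3.01].

INTERFACE

Orientations are given as a 3x3 rotation matrix whose columns are the frame's x, y, z axes.
In Python, from bench import * gives the robot as it stands. The module is installed in compiled form; this text tells all that it offers.
- The arm moves only by the tool send_rows, never from a script. Its argument "targets" is a list of rows, each an object of numbers: "tx", "ty", "tz": the shift along the tool's x, y, z in mm; "rx", "ry", "rz": the turn, a rotation vector about the tool's x, y, z in degrees; "jaw": the opening, from -1 (shut) to 1 (fully open). In form: [{"tx": .., "ty": .., "tz": .., "rx": .., "ry": .., "rz": .., "jaw": ..}, ...]. A call has 1 to 20 rows; each row shifts and turns the commanded pose from where the row before left it, along the tool's axes as they then stand; what a row does not reach is not made up. A row lasts 1/12 s, in which the tool goes at most 41.7 mm and 7.16 degrees, less where a joint would pass 70% of its speed; a pose out of reach is approached as far as the arm can. A call is refused whole if a number of a shift passes 41.7 or a number of a turn 7.16, either way. A call with a gripper value outside its range is refused whole. The fingers move at their own pace and stop on an object; the grip force is fixed at half the most. Time passes only in rows, so rows that do not move let the fingers close. It gives the time, the measured TCP pose, the force and the opening at its end, in the units of the state.
- state(): the state, without advancing time (a new reading comes with each control period).
- read_camera(name): name is "side" or "top"; returns the picture (420x560x3 uint8, red, green, blue); there is no depth.
- camera_model(name): a dict with "fx", "fy", "cx", "cy" (pixels), "dist_coeffs" ([k1, k2, p1, p2, k3] as OpenCV has them; the pictures are not rectified), "camera_from_world" (4x4, takes a point from world to camera coordinates). Camera axes: x right, y down, z forward; pixel columns grow to the right and rows downward; lengths in m; the calibration is good to about 2 mm. A picture is of the moment at which its call begins. camera_model takes no time and is no camera call.
- close_job(): hands the job in, once; it reports no verdict.
The state is a dict: "t": time; "q": joint angles; "qvel": joint speeds; "joint_torque": joint torques, N m; "eef_pos": TCP position; "tool_rot": TCP orientation; "contact_force": force on the tool from outside, world axes, zero at the start; "wrist_torque": the same for the moment, N m; "gripper_width": finger opening in m.
Only numpy, scipy, OpenCV 4.12 (cv2) and the standard library are available. Lean on these libraries where they do the work, as an engineer would, in place of code of your own. Each camera call takes 0.05 s, during which the arm holds its last target.

## Working session

There is one attempt and no reset: what is moved stays moved. The work goes in short steps, Python scripts to look and compute and a tool call to move; the robot and the scene stay as the last step left them, time stands still between calls to the robot, and variables do not carry over. Pictures are saved under pics/ and viewed, and the job is handed in when it is done.

Besides the shell and the picture viewer there is one more tool, called after "Request:" as a command line: name --argument value ..., lists and objects as JSON in quotes. send_rows: Moves the arm, as the interface text tells. Its arguments: {"type":"object","properties":{"targets":{"type":"array"}},"required":["targets"]}

```bash
mkdir -p pics; python3 - <<'E'
from bench import *
import cv2,json
for n in("side","top"):
    im=read_camera(n); cv2.imwrite(f"pics/{n}0.png",cv2.cvtColor(im,cv2.COLOR_RGB2BGR)); 
    m=camera_model(n); print(n,{k:(v if k!="camera_from_world" else None) for k,v in m.items()}); print(m["camera_from_world"])
s=state(); print(s)
E
```

```text
side {'fx': 536.4170019589327, 'fy': 536.4170019589327, 'cx': 277.57888328577127, 'cy': 212.23998292740777, 'dist_coeffs': array([0.01846254, 0.        , 0.        , 0.        , 0.        ]), 'camera_from_world': None}
[[ 0.96800667 -0.25007926 -0.02057795 -0.49751483]
 [-0.16833781 -0.58640417 -0.7923336   0.19429286]
 [ 0.1860792   0.77044825 -0.60974095  2.08302342]
 [ 0.          0.          0.          1.        ]]
top {'fx': 383.87359014804935, 'fy': 383.87359014804935, 'cx': 283.9621843117252, 'cy': 208.77670812305914, 'dist_coeffs': array([0.01141298, 0.        , 0.        , 0.        , 0.        ]), 'camera_from_world': None}
[[-2.96941391e-02 -9.99558998e-01 -2.60846464e-04  2.62609585e-03]
 [-9.87044701e-01  2.93635369e-02 -1.57735666e-01  5.52667623e-01]
 [ 1.57673764e-01 -4.42635771e-03 -9.87481337e-01  1.46398716e+00]
 [ 0.00000000e+00  0.00000000e+00  0.00000000e+00  1.00000000e+00]]
{'t': 0.1, 'q': array([ 0.95348595,  0.42664189,  0.07384725,  1.60657977, -0.03407499,
        1.11080888, -0.067109  ]), 'qvel': array([ 0.0003899 , -0.00037657,  0.00054836, -0.00335301,  0.00029017,
        0.00071436, -0.00050197]), 'joint_torque': array([ 9.35861404e-03, -9.51535034e+01,  3.77284616e+00, -4.64396667e+01,
        1.98282022e-02,  6.59865065e-03,  1.74390379e-05]), 'eef_pos': array([ 0.30415545, -0.60211101,  0.19938265]), 'tool_rot': array([[ 4.50909965e-01, -8.92569224e-01, -6.19879759e-04],
       [-8.92568666e-01, -4.50910380e-01,  1.00300531e-03],
       [-1.17476189e-03,  1.01020162e-04, -9.99999305e-01]]), 'contact_force': array([-0.06185897, -0.08558395,  1.16506722]), 'wrist_torque': array([-0.01710696, -0.00674027, -0.00993909]), 'gripper_width': 0.08572422260915202}
```

View pics/side0.png

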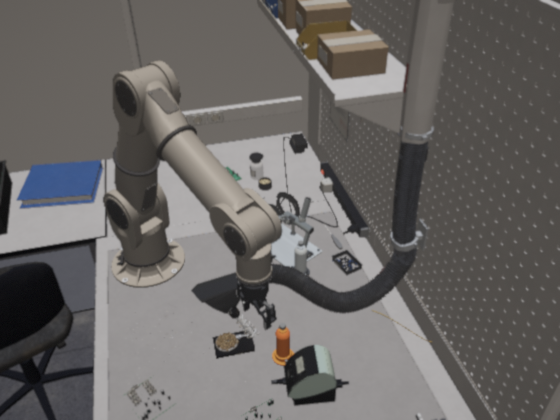

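View pics/top0.png

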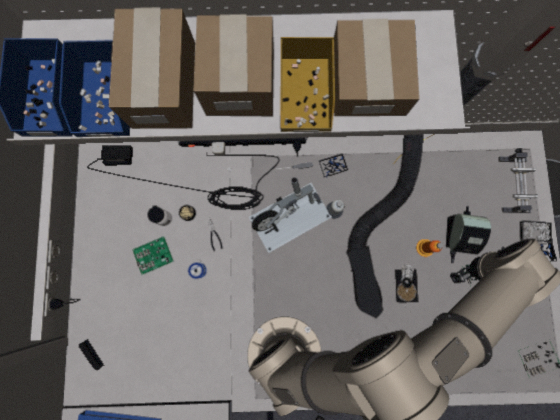

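```bash
python3 - <<'E'
import cv2
a=cv2.imread("pics/top0.png")[135:295,225:385]; cv2.imwrite("pics/topc.png",cv2.resize(a,(800,600) if 0 else (600,600),interpolation=cv2.INTER_CUBIC))
a=cv2.imread("pics/side0.png")[170:290,225:385]; cv2.imwrite("pics/sidec.png",cv2.resize(a,(800,600),interpolation=cv2.INTER_CUBIC))
E
```

```text
(no output)
```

View pics/topc.png

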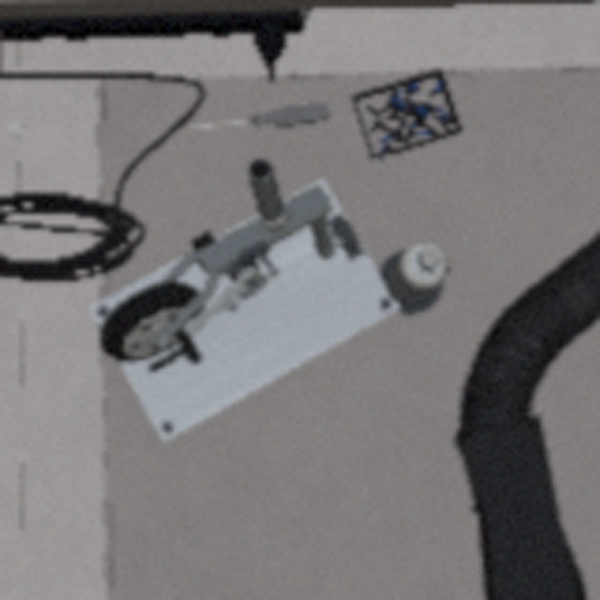

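View pics/sidec.png

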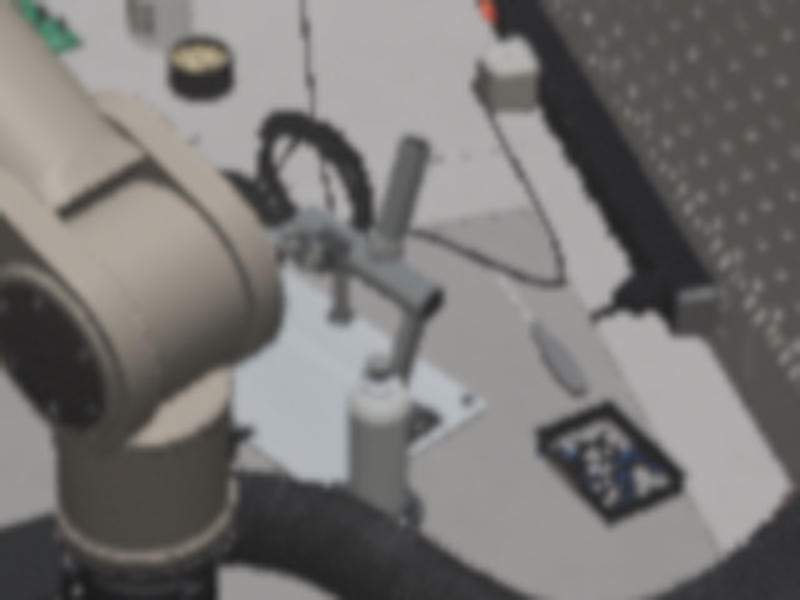

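```bash
cat > h.py <<'E'
from bench import *
import numpy as np, cv2
from scipy.optimize import least_squares
def proj(n,P):
    m=camera_model(n); P=np.atleast_2d(P); T=m["camera_from_world"]
    K=np.array([[m["fx"],0,m["cx"]],[0,m["fy"],m["cy"]],[0,0,1]])
    return cv2.projectPoints(P.astype(float),cv2.Rodrigues(T[:3,:3])[0],T[:3,3],K,np.array(m["dist_coeffs"]))[0][:,0]
def ray(n,uv):
    m=camera_model(n);T=m["camera_from_world"]
    K=np.array([[m["fx"],0,m["cx"]],[0,m["fy"],m["cy"]],[0,0,1]])
    p=cv2.undistortPoints(np.array([[uv]],float),K,np.array(m["dist_coeffs"]))[0,0]
    R=T[:3,:3]; return -R.T@T[:3,3], R.T@np.array([p[0],p[1],1])
def atz(n,uv,z):
    o,d=ray(n,uv); return o+d*(z-o[2])/d[2]
def tri(a,b):
    (o1,d1),(o2,d2)=ray("top",a),ray("side",b)
    d1/=np.linalg.norm(d1);d2/=np.linalg.norm(d2)
    s=np.linalg.lstsq(np.c_[d1,-d2],o2-o1,rcond=None)[0]
    p,q=o1+s[0]*d1,o2+s[1]*d2; return (p+q)/2,np.linalg.norm(p-q)
def tc(u,v): return (225+(u+.5)/3.75-.5,135+(v+.5)/3.75-.5)
def sc(u,v): return (225+(u+.5)/5-.5,170+(v+.5)/5-.5)
def W(c,p):
    x,y,a=c; R=np.array([[np.cos(a),-np.sin(a),0],[np.sin(a),np.cos(a),0],[0,0,1]])
    return np.atleast_2d(p)@R.T+[x,y,0]
def F(roll,p):
    c,s=np.cos(roll),np.sin(roll); R=np.array([[1,0,0],[0,c,-s],[0,s,c]])
    return np.atleast_2d(p)@R.T+[0,0,0.025]
E
python3 - <<'E'
from h import *
loc=np.array([[.135,.095,.01],[-.155,.095,.01],[-.155,-.07,.01],[.135,-.07,.01]])
px=np.array([tc(165,440),tc(400,308),tc(330,180),tc(93,310)])
r=least_squares(lambda c:(proj("top",W(c,loc))-px).ravel(),[.6,0,2.6])
print(r.x,np.degrees(r.x[2]),r.fun)
c=r.x
for nm,p in dict(tube=[-.07,0,.205],tubebase=[-.07,0,.12],hinge=[-.02,.03,.085],toe=[.066,.064,.085],wheel=[.085,0,.044],mainend=[-.128,0,.095]).items():
    w=W(c,F(-.35,p)); t=proj("top",w)[0]; s=proj("side",w)[0]
    print(nm,w[0].round(4),((t-[225,135])*3.75).round(),((s-[225,170])*5).round())
print("tube tri",tri(tc(261,168),sc(416,141)))
print("nozzle tri",tri(tc(429,262),sc(378,362)), atz("top",tc(429,262),.154), atz("side",sc(378,362),.154))
E
```

```text
[ 0.53072788 -0.02510624  2.04801061] 117.34236454164413 [ 0.13252653  0.72743882  1.03256551  0.5552723  -0.73191694 -0.50532122
 -0.44639185 -0.83252831]
tube [ 0.5004 -0.1196  0.2176] [337. 299.] [280. 222.]
tubebase [ 0.5263 -0.1062  0.1377] [316. 285.] [310. 290.]
hinge [ 0.489  -0.0692  0.0946] [278. 329.] [251. 312.]
toe [ 0.4211 -0.0075  0.0829] [219. 400.] [149. 290.]
wheel [0.4783 0.0435 0.0663] [167. 346.] [205. 255.]
mainend [ 0.5606 -0.1538  0.1142] [361. 253.] [372. 345.]
tube tri (array([ 0.6252213 , -0.0517995 ,  0.22025156]), np.float64(0.004230873412652756))
nozzle tri (array([ 0.54527616, -0.21449419,  0.15315772]), np.float64(0.000826281588047482)) [ 0.54472035 -0.21430347  0.154     ] [ 0.54542397 -0.21539955  0.154     ]
```

```bash
sed -i 's/c,s=np.cos(roll),np.sin(roll); R/c,s=np.cos(roll),-np.sin(roll); R/' h.py
python3 - <<'E'
from h import *
c=[ 0.53072788,-0.02510624,2.04801061]
for nm,p in dict(tube=[-.07,0,.205],tubebase=[-.07,0,.12],hinge=[-.02,.03,.085],toe=[.066,.064,.085],toein=[.066,.0435,.085],toeout=[.066,.0845,.085],wheel=[.085,0,.044],mainend=[-.128,0,.095]).items():
    w=W(c,F(-.35,p)); t=proj("top",w)[0]; s=proj("side",w)[0]
    print(nm,w[0].round(4),((t-[225,135])*3.75).round(),((s-[225,170])*5).round())
i=cv2.imread("pics/top0.png")[185:235,240:290]; cv2.imwrite("pics/topd.png",cv2.resize(i,(600,600),interpolation=cv2.INTER_CUBIC))
E
```

```text
tube [ 0.6253 -0.055   0.2176] [263. 169.] [418. 143.]
tubebase [ 0.5994 -0.0684  0.1377] [275. 213.] [389. 243.]
hinge [ 0.5408 -0.0424  0.1151] [250. 276.] [307. 259.]
toe [0.4729 0.0193 0.1268] [190. 344.] [203. 215.]
toein [0.49   0.0281 0.1198] [181. 328.] [222. 212.]
toeout [0.4558 0.0104 0.1338] [199. 361.] [184. 218.]
wheel [0.5051 0.0573 0.0663] [153. 321.] [233. 240.]
mainend [ 0.6185 -0.1238  0.1142] [328. 198.] [434. 307.]
```

View pics/topd.png

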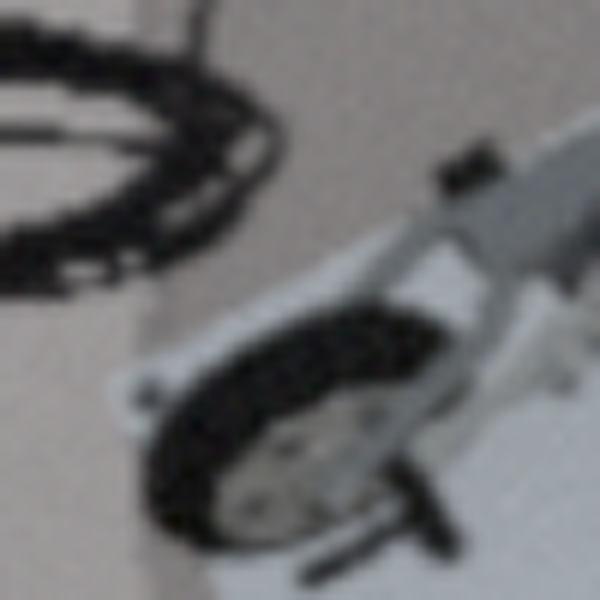

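```bash
python3 - <<'E'
import cv2
a=cv2.imread("pics/side0.png")[170:380,150:430]; cv2.imwrite("pics/sidee.png",cv2.resize(a,(800,600),interpolation=cv2.INTER_CUBIC))
a=cv2.imread("pics/top0.png")[120:330,320:560]; cv2.imwrite("pics/tope.png",cv2.resize(a,(686,600),interpolation=cv2.INTER_CUBIC))
E
```

```text
(no output)
```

View pics/sidee.png

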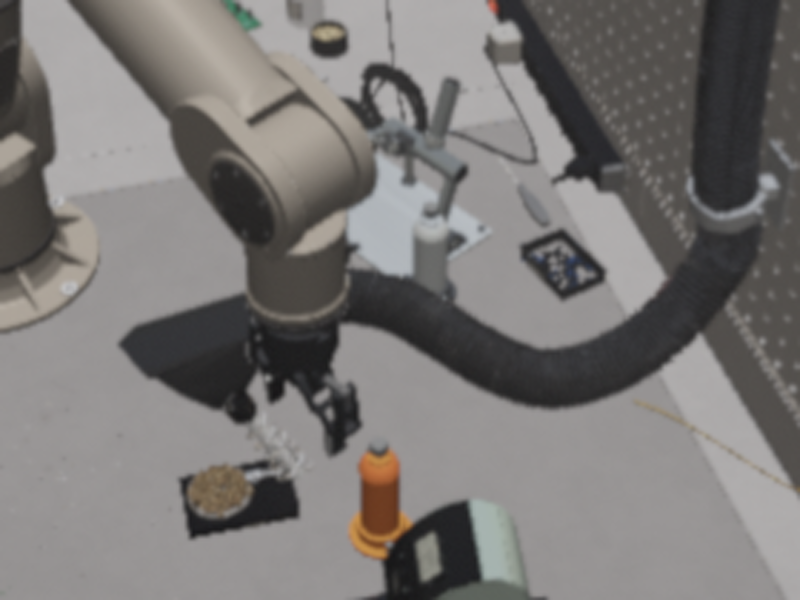

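View pics/tope.png

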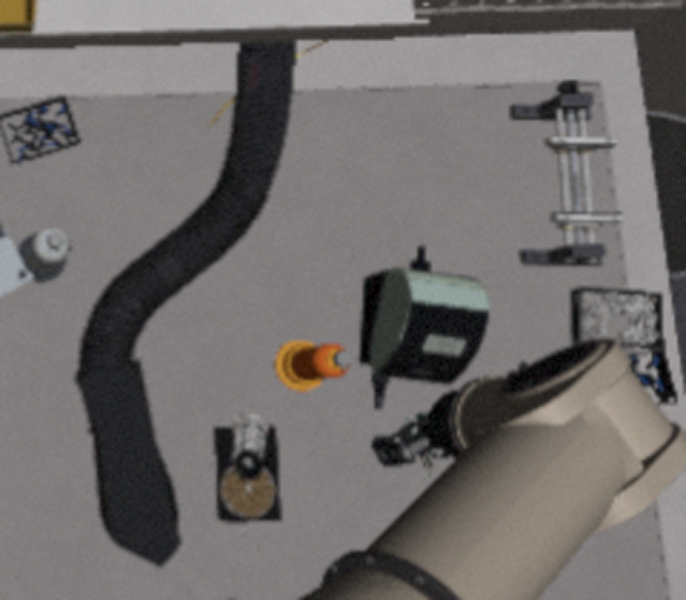

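```bash
python3 - <<'E'
from h import *
k=2.857
te=lambda u,v:(320+u/k,120+v/k); se=lambda u,v:(150+u/k,170+v/k)
for a,b in [((157,563),(122,342)),((155,563),(150,375)),((180,535),(220,410)),((125,290),(430,310)),((195,235),(550,370)),((110,345),(365,290))]:
    print(a,tri(te(*a),se(*b)))
for a,z in [((30,240),.02)]: pass
E
```

```text
(157, 563) (array([ 0.14196955, -0.32347637,  0.13012262]), np.float64(0.0006359237287486859))
(155, 563) (array([ 0.15190018, -0.33362812,  0.08140296]), np.float64(0.032417772070314224))
(180, 535) (array([ 0.20364024, -0.37883232,  0.05236652]), np.float64(0.07455820726753253))
(125, 290) (array([ 0.50250397, -0.31895901,  0.07757314]), np.float64(0.027328244273049213))
(195, 235) (array([ 0.59861074, -0.4303298 ,  0.05159268]), np.float64(0.06739246280184269))
(110, 345) (array([ 0.4280239 , -0.28916699,  0.10385751]), np.float64(0.027617207418032495))
```

```bash
python3 - <<'E'
from h import *
k=2.857
T=np.array([(268,60),(262,130),(245,190),(205,232),(150,280),(115,320),(108,350)])/k+[320,120]
S=np.array([(738,60),(738,180),(715,280),(650,345),(560,375),(480,345),(420,310),(370,295)])/k+[150,170]
def dense(P,n=40): 
    return np.concatenate([np.linspace(P[i],P[i+1],n,endpoint=False) for i in range(len(P)-1)])
S=dense(S)
for t in T:
    r=[tri(t,s) for s in S]
    d=np.array([x[1] for x in r]); i=d.argsort()[:4]
    print(t.round(), [(r[j][0].round(3).tolist(),round(d[j],4)) for j in i[:3]])
E
```

```text
[414. 141.] [([0.767, -0.495, 0.183], np.float64(0.0007)), ([0.768, -0.495, 0.184], np.float64(0.0017)), ([0.766, -0.496, 0.181], np.float64(0.003))]
[412. 166.] [([0.689, -0.498, 0.131], np.float64(0.0005)), ([0.688, -0.498, 0.131], np.float64(0.0022)), ([0.691, -0.499, 0.132], np.float64(0.0032))]
[406. 187.] [([0.615, -0.479, 0.104], np.float64(0.0006)), ([0.614, -0.478, 0.105], np.float64(0.0014)), ([0.616, -0.479, 0.102], np.float64(0.0025))]
[392. 201.] [([0.56, -0.422, 0.101], np.float64(0.001)), ([0.561, -0.423, 0.1], np.float64(0.001)), ([0.559, -0.422, 0.102], np.float64(0.0031))]
[373. 218.] [([0.498, -0.344, 0.105], np.float64(0.0003)), ([0.497, -0.344, 0.107], np.float64(0.0012)), ([0.499, -0.345, 0.104], np.float64(0.0019))]Traceback (most recent call last):
  File "<stdin>", line 9, in <module>
  File "h.py", line 16, in tri
    (o1,d1),(o2,d2)=ray("top",a),ray("side",b)
                                 ~~~^^^^^^^^^^
  File "h.py", line 9, in ray
    m=camera_model(n);T=m["camera_from_world"]
ValueError: time passes only in moves, steps and waits
```

```bash
python3 - <<'E'
s=open('h.py').read()
s=s.replace("def proj","""M={"side":dict(fx=536.4170019589327,fy=536.4170019589327,cx=277.57888328577127,cy=212.23998292740777,dist_coeffs=[0.01846254,0,0,0,0],camera_from_world=np.array([[ 0.96800667,-0.25007926,-0.02057795,-0.49751483],[-0.16833781,-0.58640417,-0.7923336,0.19429286],[0.1860792,0.77044825,-0.60974095,2.08302342],[0,0,0,1]])),
"top":dict(fx=383.87359014804935,fy=383.87359014804935,cx=283.9621843117252,cy=208.77670812305914,dist_coeffs=[0.01141298,0,0,0,0],camera_from_world=np.array([[-2.96941391e-02,-9.99558998e-01,-2.60846464e-04,2.62609585e-03],[-9.87044701e-01,2.93635369e-02,-1.57735666e-01,5.52667623e-01],[1.57673764e-01,-4.42635771e-03,-9.87481337e-01,1.46398716e+00],[0,0,0,1]]))}
def camera_model(n): return M[n]
C=[0.53072788,-0.02510624,2.04801061]
def go(p=None,R=None,n=None,rows=True):
    # print rows in tool frame from measured pose to target
    from scipy.spatial.transform import Rotation as Ro
    s=state(); R0=s['tool_rot']; d=R0.T@(np.array(p)-s['eef_pos'])*1000
    rv=np.zeros(3) if R is None else np.degrees(Ro.from_matrix(R0.T@R).as_rotvec())
    print('t',round(s['t'],2),'pos',s['eef_pos'].round(4),'shift tool mm',d.round(1),'rotvec deg',rv.round(2)); return d,rv
def proj""",1)
open('h.py','w').write(s)
E
python3 - <<'E'
from h import *
from scipy.spatial.transform import Rotation as Ro
print(go([.545,-.2145,.24]))
E
```

```text
t 0.1 pos [ 0.3042 -0.6021  0.1994] shift tool mm [-237.4 -389.7  -40.4] rotvec deg [0. 0. 0.]
(array([-237.41794666, -389.74416059,  -40.37783966]), array([0., 0., 0.]))
```

```bash
python3 - <<'E'
from h import *
print(tri((467,133),(407,82)), tri((467,133),(407,90)))
print(W(C,F(-.35,[-.07,0,.205])),W(C,F(0,[-.07,0,.205])))
E
```

```text
(array([ 0.67257574, -0.42664736,  0.79479979]), np.float64(0.19086651192462234)) (array([ 0.67542543, -0.43353426,  0.77711573]), np.float64(0.1839413796780679))
[[ 0.62531998 -0.05499918  0.21757141]] [[ 0.56287933 -0.08728569  0.23      ]]
```

Request:
send_rows --targets '[{"tz": -30, "jaw": -1}, {"tx": -20, "ty": -34, "tz": -10, "jaw": -1}, {"tx": -20, "ty": -34, "jaw": -1}, {"tx": -20, "ty": -34, "jaw": -1}, {"tx": -20, "ty": -34, "jaw": -1}, {"tx": -20, "ty": -34, "jaw": -1}, {"tx": -20, "ty": -34, "jaw": -1}, {"tx": -20, "ty": -34, "jaw": -1}, {"tx": -20, "ty": -34, "jaw": -1}, {"tx": -20, "ty": -34, "jaw": -1}, {"tx": -20, "ty": -34, "jaw": -1}, {"tx": -20, "ty": -34, "jaw": -1}, {"jaw": -1}]'

```text
validation failed for argument at $.ta...
```

Request:
send_rows --targets '[{"tx": 0, "ty": 0, "tz": -30, "rx": 0, "ry": 0, "rz": 0, "jaw": -1}, {"tx": -20, "ty": -34, "tz": -10, "rx": 0, "ry": 0, "rz": 0, "jaw": -1}, {"tx": -20, "ty": -34, "tz": 0, "rx": 0, "ry": 0, "rz": 0, "jaw": -1}, {"tx": -20, "ty": -34, "tz": 0, "rx": 0, "ry": 0, "rz": 0, "jaw": -1}, {"tx": -20, "ty": -34, "tz": 0, "rx": 0, "ry": 0, "rz": 0, "jaw": -1}, {"tx": -20, "ty": -34, "tz": 0, "rx": 0, "ry": 0, "rz": 0, "jaw": -1}, {"tx": -20, "ty": -34, "tz": 0, "rx": 0, "ry": 0, "rz": 0, "jaw": -1}, {"tx": -20, "ty": -34, "tz": 0, "rx": 0, "ry": 0, "rz": 0, "jaw": -1}, {"tx": -20, "ty": -34, "tz": 0, "rx": 0, "ry": 0, "rz": 0, "jaw": -1}, {"tx": -20, "ty": -34, "tz": 0, "rx": 0, "ry": 0, "rz": 0, "jaw": -1}, {"tx": -20, "ty": -34, "tz": 0, "rx": 0, "ry": 0, "rz": 0, "jaw": -1}, {"tx": -15, "ty": -15, "tz": 0, "rx": 0, "ry": 0, "rz": 0, "jaw": -1}, {"tx": 0, "ty": 0, "tz": 0, "rx": 0, "ry": 0, "rz": 0, "jaw": -1}]'

```text
t: 1.18
eef_pos: [0.5265, -0.2447, 0.2397]
tool_rot: [[0.457, -0.889, 0.0], [-0.889, -0.457, 0.002], [-0.002, -0.001, -1.0]]
contact_force: [0.4, -0.1, 0.7]
gripper_width: 0.0002
```

```bash
python3 - <<'E'
from h import *
print(tri((467,133),(345,98)), tri((467,133),(345,103)))
R=np.array([[-W([0,0,C[2]],[1,0,0])[0][0],0,0]]) if 0 else None
cx=W([0,0,C[2]],[1,0,0])[0]; cy=W([0,0,C[2]],[0,1,0])[0]
print(go([.545,-.2145,.2],np.c_[-cx,cy,[0,0,-1]]))
s=state(); print(s['contact_force'],s['gripper_width'],s['q'].round(3))
E
```

```text
(array([ 0.59680837, -0.39413759,  0.78134366]), np.float64(0.03189788692573265)) (array([ 0.5981799 , -0.39887455,  0.77017325]), np.float64(0.026955724557360897))
t 1.18 pos [ 0.5265 -0.2447  0.2397] shift tool mm [-18.4 -30.2  39.8] rotvec deg [-0.06  0.1  -0.14]
(array([-18.37664762, -30.24955469,  39.77373491]), array([-0.05843804,  0.09592479, -0.14294011]))
[ 0.37079893 -0.13962806  0.70942157] 0.0001847565996420432 [ 0.431  0.244 -0.126  1.769  0.032  1.131 -0.801]
```

Request:
send_rows --targets '[{"tx": -9, "ty": -15, "tz": 10, "rx": 0, "ry": 0, "rz": 0, "jaw": -1}, {"tx": -9, "ty": -15, "tz": 20, "rx": 0, "ry": 0, "rz": 0, "jaw": -1}, {"tx": 0, "ty": 0, "tz": 20, "rx": 0, "ry": 0, "rz": 0, "jaw": -1}, {"tx": 0, "ty": 0, "tz": 0, "rx": 0, "ry": 0, "rz": 0, "jaw": -1}]'

```text
t: 1.52
eef_pos: [0.5413, -0.2196, 0.1864]
tool_rot: [[0.452, -0.892, -0.005], [-0.892, -0.452, 0.002], [-0.004, 0.004, -1.0]]
contact_force: [-1.2, -0.8, -0.8]
gripper_width: 0.0001
```

```bash
python3 - <<'E'
from h import *
s=state(); print(s['t'],s['eef_pos'].round(4),s['contact_force'])
im=cv2.cvtColor(read_camera("side"),cv2.COLOR_RGB2BGR)
cv2.imwrite("pics/side1.png",im); cv2.imwrite("pics/side1c.png",cv2.resize(im[170:290,225:385],(800,600),interpolation=cv2.INTER_CUBIC))
E
```

```text
1.5167 [ 0.5413 -0.2196  0.1864] [-1.17921535 -0.84717662 -0.77385972]
```

View pics/side1c.png

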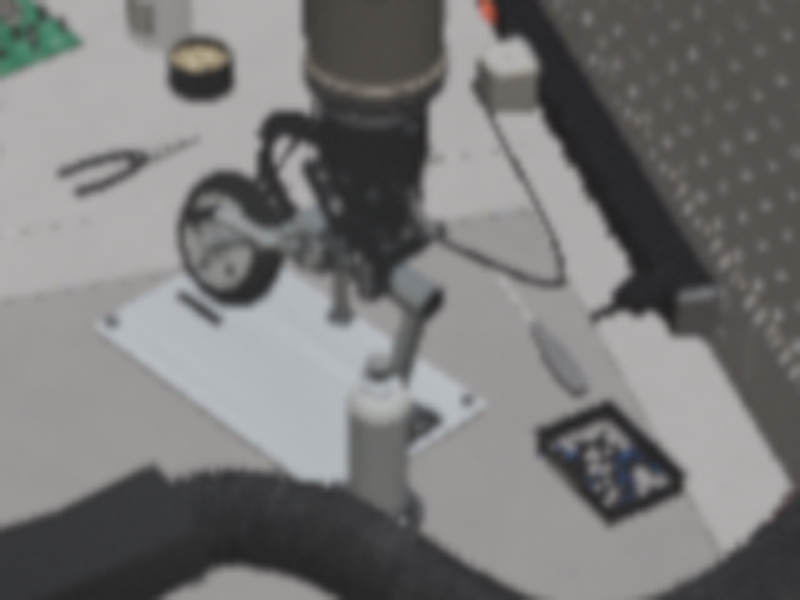

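View pics/side1.png

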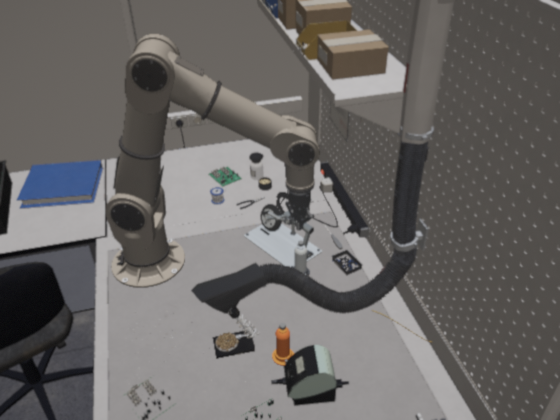

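Request:
send_rows --targets '[{"tx": 0, "ty": 0, "tz": 0, "rx": 0, "ry": 0, "rz": 0, "jaw": -1}]'

```text
t: 1.65
eef_pos: [0.5427, -0.2217, 0.1905]
tool_rot: [[0.45, -0.893, -0.0], [-0.893, -0.45, -0.0], [-0.0, 0.0, -1.0]]
contact_force: [0.8, -0.3, 0.9]
gripper_width: -0.0
```

```bash
python3 - <<'E'
from h import *
cx=W([0,0,C[2]],[1,0,0])[0]; cy=W([0,0,C[2]],[0,1,0])[0]
print(go([.545,-.2147,.162],np.c_[-cx,cy,[0,0,-1]]))
s=state(); print(s['contact_force'],s['wrist_torque'])
E
```

```text
t 1.65 pos [ 0.5427 -0.2217  0.1905] shift tool mm [-5.2 -5.2 28.5] rotvec deg [ 0.02  0.01 -0.59]
(array([-5.15282256, -5.22814319, 28.50749572]), array([ 0.02452495,  0.00604978, -0.59056825]))
[ 0.75222141 -0.28407937  0.92859868] [ 0.01099462 -0.02644328 -0.00249481]
```

Request:
send_rows --targets '[{"tx": -5, "ty": -5, "tz": 10, "rx": 0, "ry": 0, "rz": 0, "jaw": -1}, {"tx": 0, "ty": 0, "tz": 10, "rx": 0, "ry": 0, "rz": 0, "jaw": -1}, {"tx": 0, "ty": 0, "tz": 8, "rx": 0, "ry": 0, "rz": 0, "jaw": -1}, {"tx": 0, "ty": 0, "tz": 0, "rx": 0, "ry": 0, "rz": 0, "jaw": -1}, {"tx": 0, "ty": 0, "tz": 0, "rx": 0, "ry": 0, "rz": 0, "jaw": -1}]'

```text
t: 2.07
eef_pos: [0.5448, -0.2143, 0.1615]
tool_rot: [[0.451, -0.893, -0.001], [-0.893, -0.451, 0.0], [-0.001, 0.001, -1.0]]
contact_force: [0.8, -0.2, 0.1]
gripper_width: 0.0003
```

Request:
send_rows --targets '[{"tx": 0, "ty": 0, "tz": 4, "rx": 0, "ry": 0, "rz": 0, "jaw": -1}, {"tx": 0, "ty": 0, "tz": 4, "rx": 0, "ry": 0, "rz": 0, "jaw": -1}, {"tx": 0, "ty": 0, "tz": 2, "rx": 0, "ry": 0, "rz": 0, "jaw": -1}, {"tx": 0, "ty": 0, "tz": 0, "rx": 0, "ry": 0, "rz": 0, "jaw": -1}]'

```text
t: 2.4
eef_pos: [0.5449, -0.2141, 0.1515]
tool_rot: [[0.451, -0.893, -0.001], [-0.893, -0.451, 0.0], [-0.0, 0.0, -1.0]]
contact_force: [0.1, 0.9, 0.2]
gripper_width: -0.0002
```

Request:
send_rows --targets '[{"tx": 0, "ty": 0, "tz": 2, "rx": 0, "ry": 0, "rz": 0, "jaw": -1}, {"tx": 0, "ty": 0, "tz": 0, "rx": 0, "ry": 0, "rz": 0, "jaw": -1}]'

```text
t: 2.57
eef_pos: [0.5451, -0.2142, 0.1498]
tool_rot: [[0.451, -0.893, -0.0], [-0.893, -0.451, 0.0], [-0.0, 0.0, -1.0]]
contact_force: [-0.3, 1.5, -0.1]
gripper_width: -0.0002
```

```bash
python3 - <<'E'
from h import *
s=state(); print(s['t'],s['eef_pos'].round(4),s['contact_force'])
im=cv2.cvtColor(read_camera("side"),cv2.COLOR_RGB2BGR)
cv2.imwrite("pics/side2c.png",cv2.resize(im[210:270,270:350],(800,600),interpolation=cv2.INTER_CUBIC))
print((proj("side",[s['eef_pos']])-[270,210])*10)
E
```

```text
2.5667 [ 0.5451 -0.2142  0.1498] [-0.30722188  1.52536435 -0.08881361]
[[300.07311738 326.87042013]]
```

View pics/side2c.png

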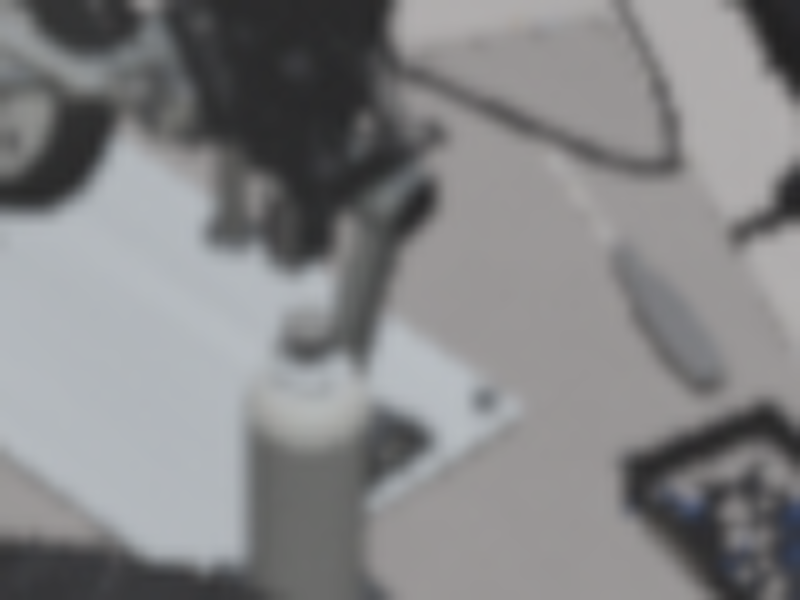

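```bash
python3 - <<'E'
from h import *
s=state(); print(s['t'],s['eef_pos'].round(4),s['contact_force'])
b=cv2.cvtColor(read_camera("side"),cv2.COLOR_RGB2BGR); cv2.imwrite("pics/side3.png",b)
a=cv2.imread("pics/side0.png"); a1=cv2.imread("pics/side1.png")
f=lambda i:cv2.resize(i[215:255,280:320],(400,400),interpolation=cv2.INTER_NEAREST)
o=np.hstack([f(a1),f(b)]); o=np.clip(o.astype(float)*1.3,0,255).astype(np.uint8); cv2.imwrite("pics/cmp.png",o)
print(proj("side",[[.5427,-.2217,.1864],[.5451,-.2142,.1498],[.545,-.2145,.154]]))
t=cv2.cvtColor(read_camera("top"),cv2.COLOR_RGB2BGR); cv2.imwrite("pics/top3.png",cv2.resize(t[135:295,225:385],(600,600),interpolation=cv2.INTER_CUBIC))
E
```

```text
2.6167 [ 0.5451 -0.2142  0.15  ] [-0.6276235  -0.18746099 -0.40734692]
[[300.01065553 236.31582319]
 [300.01319164 242.69257771]
 [300.01572086 241.86337868]]
```

View pics/cmp.png

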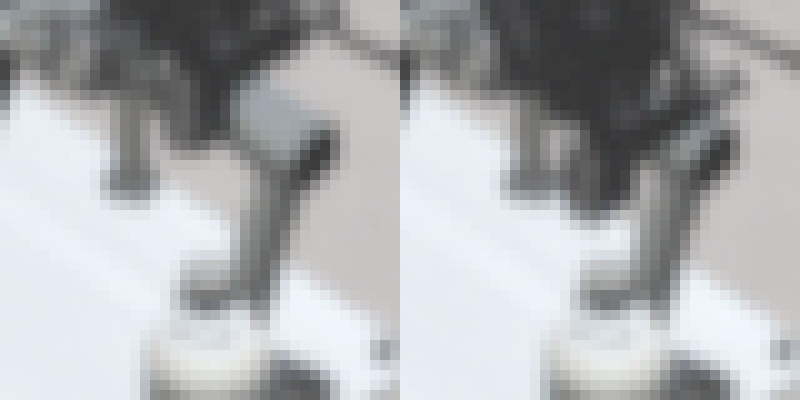

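View pics/top3.png

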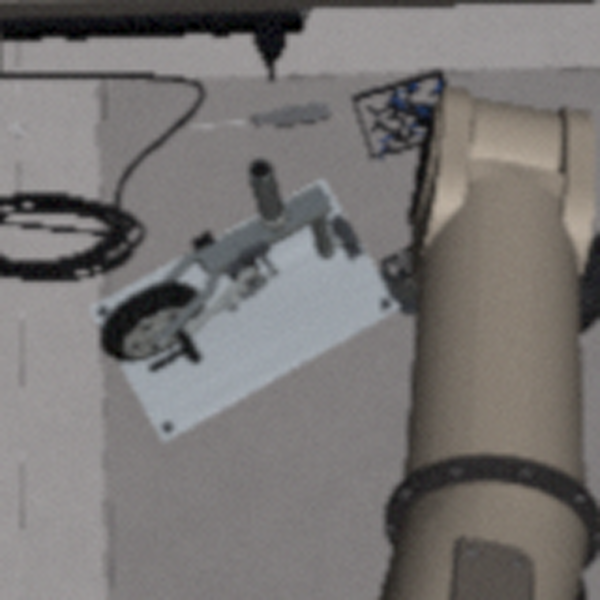

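```bash
python3 - <<'E'
from h import *
R=np.array([[ 4.50909965e-01, -8.92569224e-01, -6.19879759e-04],[-8.92568666e-01, -4.50910380e-01,  1.00300531e-03],[-1.17476189e-03,  1.01020162e-04, -9.99999305e-01]])
p=np.array([ 0.30415545, -0.60211101,  0.19938265])
for d in ([0,0,0],[.043,0,0],[-.043,0,0],[.043,0,-.013],[-.043,0,-.013],[.043,0,-.03],[-.043,0,-.03]):
    w=p+R@np.array(d); print(d,proj("side",[w])[0].round(1),((proj("side",[w])[0]-[150,170])*2.857).round(),((proj("top",[w])[0]-[320,120])*2.857).round())
print([proj("side",[[.545,-.2145,z]])[0].round(1) for z in (.14,.154,.18)])
E
```

```text
[0, 0, 0] [258.  329.1] [309. 454.] [394. 423.]
[0.043, 0, 0] [267.7 337.8] [336. 480.] [424. 406.]
[-0.043, 0, 0] [248.7 320.6] [282. 430.] [363. 441.]
[0.043, 0, -0.013] [267.5 334.9] [336. 471.] [429. 406.]
[-0.043, 0, -0.013] [248.5 317.6] [281. 422.] [368. 441.]
[0.043, 0, -0.03] [267.3 330.9] [335. 460.] [436. 406.]
[-0.043, 0, -0.03] [248.2 313.7] [280. 411.] [374. 441.]
[array([300. , 244.8]), array([300. , 241.9]), array([300.1, 236.3])]
```

Request:
send_rows --targets '[{"tx": 0, "ty": 0, "tz": 3, "rx": 0, "ry": 0, "rz": 0, "jaw": -1}, {"tx": 0, "ty": 0, "tz": 0, "rx": 0, "ry": 0, "rz": 0, "jaw": -1}]'

```text
t: 2.88
eef_pos: [0.545, -0.2141, 0.1466]
tool_rot: [[0.451, -0.893, -0.0], [-0.893, -0.451, 0.0], [-0.0, 0.0, -1.0]]
contact_force: [-0.0, -0.0, 0.5]
gripper_width: -0.0002
```

Request:
send_rows --targets '[{"tx": 0, "ty": 0, "tz": 4, "rx": 0, "ry": 0, "rz": 0, "jaw": -1}, {"tx": 0, "ty": 0, "tz": 0, "rx": 0, "ry": 0, "rz": 0, "jaw": -1}]'

```text
t: 3.05
eef_pos: [0.5448, -0.2141, 0.1423]
tool_rot: [[0.451, -0.893, -0.001], [-0.893, -0.451, 0.0], [-0.001, 0.001, -1.0]]
contact_force: [-0.2, -0.5, 0.3]
gripper_width: 0.0003
```

```bash
python3 - <<'E'
from h import *
b=cv2.cvtColor(read_camera("side"),cv2.COLOR_RGB2BGR); cv2.imwrite("pics/side4.png",b)
f=lambda i:cv2.resize(i[200:260,270:330],(600,600),interpolation=cv2.INTER_CUBIC)
cv2.imwrite("pics/side4c.png",np.clip(f(b).astype(float)*1.4,0,255).astype(np.uint8))
E
```

```text
(no output)
```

View pics/side4c.png

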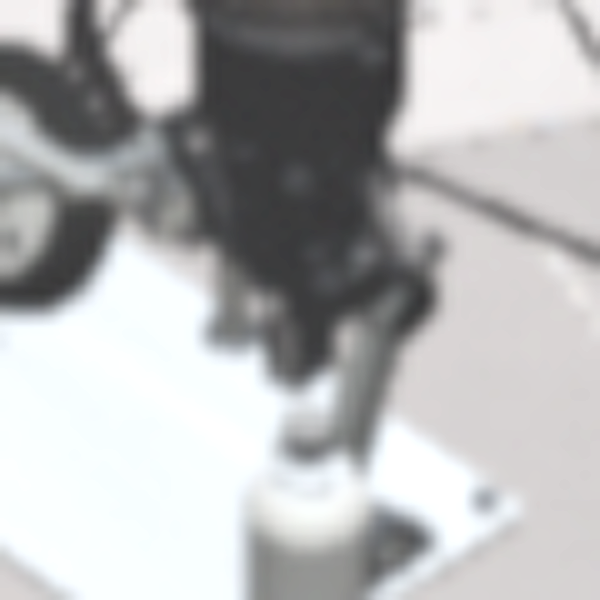

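Request:
send_rows --targets '[{"tx": 0, "ty": 0, "tz": 4, "rx": 0, "ry": 0, "rz": 0, "jaw": -1}, {"tx": 0, "ty": 0, "tz": 4, "rx": 0, "ry": 0, "rz": 0, "jaw": -1}, {"tx": 0, "ty": 0, "tz": 0, "rx": 0, "ry": 0, "rz": 0, "jaw": -1}]'

```text
t: 3.35
eef_pos: [0.5447, -0.2141, 0.1341]
tool_rot: [[0.451, -0.893, -0.001], [-0.893, -0.451, 0.0], [-0.001, 0.001, -1.0]]
contact_force: [-0.9, -0.1, -0.5]
gripper_width: -0.0
```

Request:
send_rows --targets '[{"tx": 0, "ty": 0, "tz": 3, "rx": 0, "ry": 0, "rz": 0, "jaw": -1}, {"tx": 0, "ty": 0, "tz": 0, "rx": 0, "ry": 0, "rz": 0, "jaw": -1}]'

```text
t: 3.52
eef_pos: [0.5449, -0.2141, 0.1315]
tool_rot: [[0.451, -0.893, -0.001], [-0.893, -0.451, 0.0], [-0.0, 0.0, -1.0]]
contact_force: [0.2, 0.4, -0.5]
gripper_width: -0.0003
```

Request:
send_rows --targets '[{"tx": 0, "ty": 0, "tz": 3, "rx": 0, "ry": 0, "rz": 0, "jaw": -1}, {"tx": 0, "ty": 0, "tz": 0, "rx": 0, "ry": 0, "rz": 0, "jaw": -1}]'

```text
t: 3.68
eef_pos: [0.545, -0.2141, 0.1286]
tool_rot: [[0.451, -0.893, -0.0], [-0.893, -0.451, 0.0], [-0.0, 0.0, -1.0]]
contact_force: [0.2, -0.4, -0.8]
gripper_width: -0.0002
```

Request:
send_rows --targets '[{"tx": 0, "ty": 0, "tz": 3, "rx": 0, "ry": 0, "rz": 0, "jaw": -1}, {"tx": 0, "ty": 0, "tz": 0, "rx": 0, "ry": 0, "rz": 0, "jaw": -1}]'

```text
t: 3.85
eef_pos: [0.5449, -0.2141, 0.1255]
tool_rot: [[0.451, -0.893, -0.0], [-0.893, -0.451, 0.0], [-0.0, 0.0, -1.0]]
contact_force: [0.6, -1.1, -0.3]
gripper_width: 0.0
```

```bash
python3 - <<'E'
from h import *
b=cv2.cvtColor(read_camera("side"),cv2.COLOR_RGB2BGR); cv2.imwrite("pics/side5.png",b)
f=lambda i:cv2.resize(i[200:260,270:330],(600,600),interpolation=cv2.INTER_CUBIC)
cv2.imwrite("pics/side5c.png",np.clip(f(b).astype(float)*1.4,0,255).astype(np.uint8))
E
```

```text
(no output)
```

View pics/side5c.png

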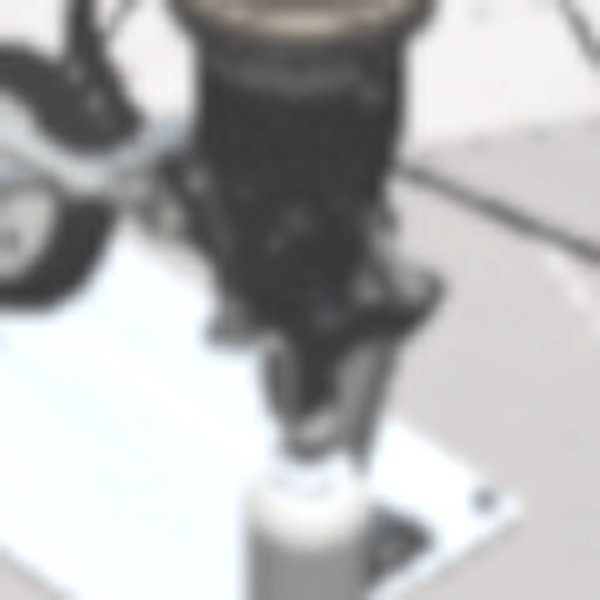

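Request:
send_rows --targets '[{"tx": 0, "ty": 0, "tz": 2, "rx": 0, "ry": 0, "rz": 0, "jaw": -1}, {"tx": 0, "ty": 0, "tz": 0, "rx": 0, "ry": 0, "rz": 0, "jaw": -1}]'

```text
t: 4.07
eef_pos: [0.545, -0.2141, 0.1238]
tool_rot: [[0.451, -0.893, -0.0], [-0.893, -0.451, 0.0], [-0.0, 0.0, -1.0]]
contact_force: [0.4, -0.7, -0.1]
gripper_width: -0.0
```

Request:
send_rows --targets '[{"tx": 0, "ty": 0, "tz": 2, "rx": 0, "ry": 0, "rz": 0, "jaw": -1}, {"tx": 0, "ty": 0, "tz": 0, "rx": 0, "ry": 0, "rz": 0, "jaw": -1}]'

```text
t: 4.23
eef_pos: [0.5452, -0.2142, 0.1219]
tool_rot: [[0.451, -0.893, 0.0], [-0.893, -0.451, -0.0], [0.0, -0.0, -1.0]]
contact_force: [-1.5, -1.0, 2.5]
gripper_width: 0.0004
```

Request:
send_rows --targets '[{"tx": 0, "ty": 0, "tz": 2, "rx": 0, "ry": 0, "rz": 0, "jaw": -1}, {"tx": 0, "ty": 0, "tz": 0, "rx": 0, "ry": 0, "rz": 0, "jaw": -1}]'

```text
t: 4.4
eef_pos: [0.5453, -0.2142, 0.12]
tool_rot: [[0.451, -0.893, 0.0], [-0.893, -0.451, -0.0], [0.0, -0.0, -1.0]]
contact_force: [-0.7, 0.1, 4.7]
gripper_width: 0.0002
```

Request:
send_rows --targets '[{"tx": 0, "ty": 0, "tz": 3, "rx": 0, "ry": 0, "rz": 0, "jaw": -1}, {"tx": 0, "ty": 0, "tz": 0, "rx": 0, "ry": 0, "rz": 0, "jaw": -1}]'

```text
t: 4.57
eef_pos: [0.5454, -0.2143, 0.118]
tool_rot: [[0.451, -0.893, 0.001], [-0.893, -0.451, -0.0], [0.001, -0.001, -1.0]]
contact_force: [-5.2, 1.2, 16.0]
gripper_width: 0.0002
```

Request:
send_rows --targets '[{"tx": 0, "ty": 0, "tz": -6, "rx": 0, "ry": 0, "rz": 0, "jaw": -1}, {"tx": 0, "ty": 0, "tz": -20, "rx": 0, "ry": 0, "rz": 0, "jaw": -1}, {"tx": 0, "ty": 0, "tz": -40, "rx": 0, "ry": 0, "rz": 0, "jaw": -1}, {"tx": 0, "ty": 0, "tz": 0, "rx": 0, "ry": 0, "rz": 0, "jaw": -1}]'

```text
t: 4.9
eef_pos: [0.5478, -0.215, 0.189]
tool_rot: [[0.451, -0.893, 0.007], [-0.893, -0.451, -0.002], [0.005, -0.005, -1.0]]
contact_force: [2.1, -0.2, 1.0]
gripper_width: -0.0
```

```bash
cat >> h.py <<'E'
L=.031
CX=W([0,0,C[2]],[1,0,0])[0]; CY=W([0,0,C[2]],[0,1,0])[0]
RV=np.c_[-CX,CY,[0,0,-1.]]
def toe(th,yc=.057,lift=0):
    p=W(C,F(-.35,[-.02+.086*np.cos(th),yc,.085-.086*np.sin(th)+.0065]))[0]
    return p-CY*.011+CX*.003-[0,0,L-lift]
E
python3 - <<'E'
from h import *
b=cv2.cvtColor(read_camera("side"),cv2.COLOR_RGB2BGR); cv2.imwrite("pics/side6.png",b)
f=lambda i:cv2.resize(i[190:270,240:340],(750,600),interpolation=cv2.INTER_CUBIC)
cv2.imwrite("pics/side6c.png",np.clip(f(b).astype(float)*1.3,0,255).astype(np.uint8))
t=cv2.cvtColor(read_camera("top"),cv2.COLOR_RGB2BGR); cv2.imwrite("pics/top6.png",t)
prev=state()['eef_pos']
for th,l in [(0,.04),(0,.003),(.2,0),(.4,0),(.6,0),(.8,0),(1,0)]:
    p=toe(th,lift=l); print(th,p.round(4),(RV.T@(p-prev)*1000).round(1)); prev=p
go(toe(0,lift=.04),RV)
E
```

```text
0 [0.4891 0.0311 0.1395] [-244.2  -62.2   45. ]
0 [0.4891 0.0311 0.1025] [ 0.  0. 37.]
0.2 [0.4847 0.0268 0.0834] [ 1.7  5.9 19. ]
0.4 [0.482  0.0198 0.068 ] [ 5.1  5.6 15.4]
0.6 [0.4812 0.0101 0.0539] [ 8.2  5.2 14.2]
0.8 [ 0.4823 -0.0018  0.0415] [11.1  4.5 12.3]
1 [ 0.4852 -0.0155  0.0315] [13.5  3.7 10. ]
t 5.0 pos [ 0.546  -0.2145  0.1845] shift tool mm [-244.9  -59.8   44.6] rotvec deg [-0.12 -0.12 -0.55]
```

View pics/side6c.png

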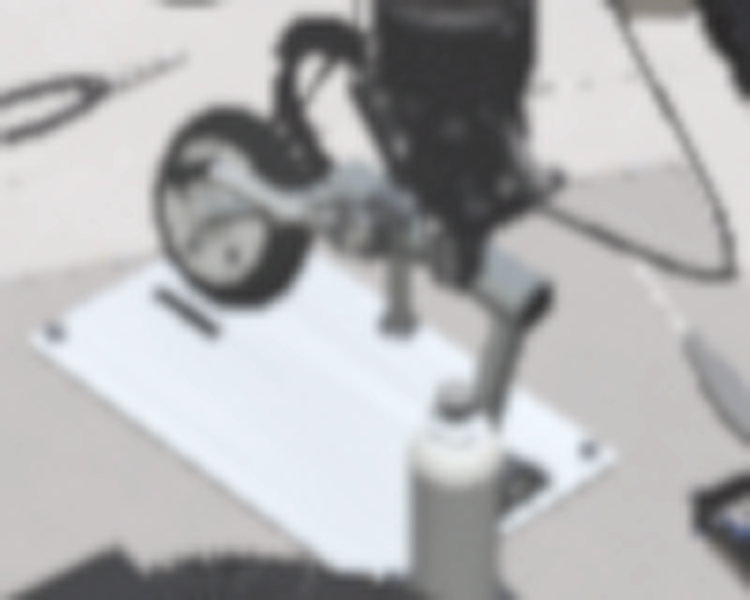

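Request:
send_rows --targets '[{"tx": -30, "ty": -8, "tz": 0, "rx": 0, "ry": 0, "rz": -0.5, "jaw": -1}, {"tx": -31, "ty": -8, "tz": 0, "rx": 0, "ry": 0, "rz": 0, "jaw": -1}, {"tx": -31, "ty": -8, "tz": 0, "rx": 0, "ry": 0, "rz": 0, "jaw": -1}, {"tx": -31, "ty": -8, "tz": 0, "rx": 0, "ry": 0, "rz": 0, "jaw": -1}, {"tx": -31, "ty": -8, "tz": 0, "rx": 0, "ry": 0, "rz": 0, "jaw": -1}, {"tx": -31, "ty": -8, "tz": 0, "rx": 0, "ry": 0, "rz": 0, "jaw": -1}, {"tx": -31, "ty": -8, "tz": 0, "rx": 0, "ry": 0, "rz": 0, "jaw": -1}, {"tx": -29, "ty": -4, "tz": 15, "rx": 0, "ry": 0, "rz": 0, "jaw": -1}, {"tx": 0, "ty": 0, "tz": 20, "rx": 0, "ry": 0, "rz": 0, "jaw": -1}, {"tx": 0, "ty": 0, "tz": 0, "rx": 0, "ry": 0, "rz": 0, "jaw": -1}, {"tx": 0, "ty": 0, "tz": 0, "rx": 0, "ry": 0, "rz": 0, "jaw": -1}]'

```text
t: 5.92
eef_pos: [0.4855, 0.0307, 0.1471]
tool_rot: [[0.459, -0.889, -0.003], [-0.889, -0.459, -0.0], [-0.001, 0.003, -1.0]]
contact_force: [-0.4, -0.6, 0.8]
gripper_width: 0.0003
```

```bash
python3 - <<'E'
from h import *
go(toe(0,lift=.02),RV)
s=state(); print(s['contact_force'])
b=cv2.cvtColor(read_camera("side"),cv2.COLOR_RGB2BGR); cv2.imwrite("pics/side7.png",b)
f=lambda i:cv2.resize(i[170:250,230:330],(750,600),interpolation=cv2.INTER_CUBIC)
cv2.imwrite("pics/side7c.png",np.clip(f(b).astype(float)*1.3,0,255).astype(np.uint8))
t=cv2.cvtColor(read_camera("top"),cv2.COLOR_RGB2BGR); cv2.imwrite("pics/top7.png",cv2.resize(t[135:295,225:385],(600,600),interpolation=cv2.INTER_CUBIC))
E
```

```text
t 5.92 pos [0.4855 0.0307 0.1471] shift tool mm [ 1.4 -3.5 27.6] rotvec deg [ 0.15  0.06 -0.03]
[-0.38216479 -0.57659475  0.76313858]
```

View pics/side7c.png

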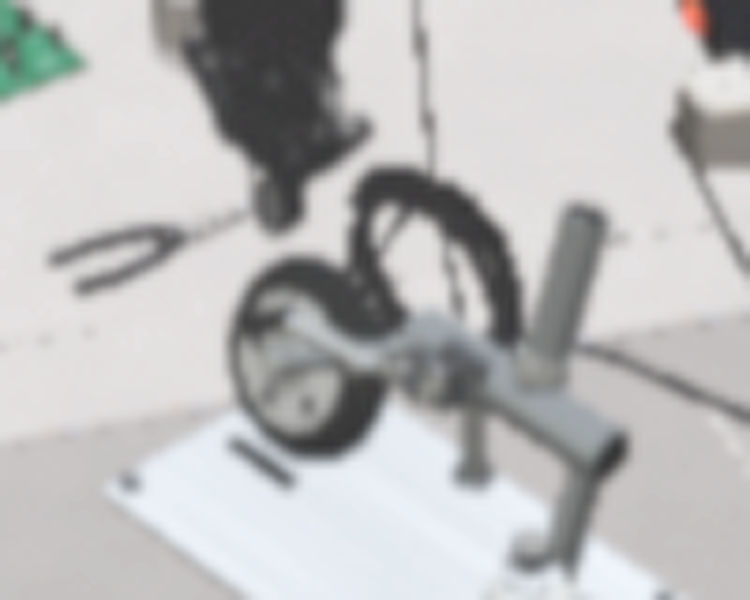

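View pics/top7.png

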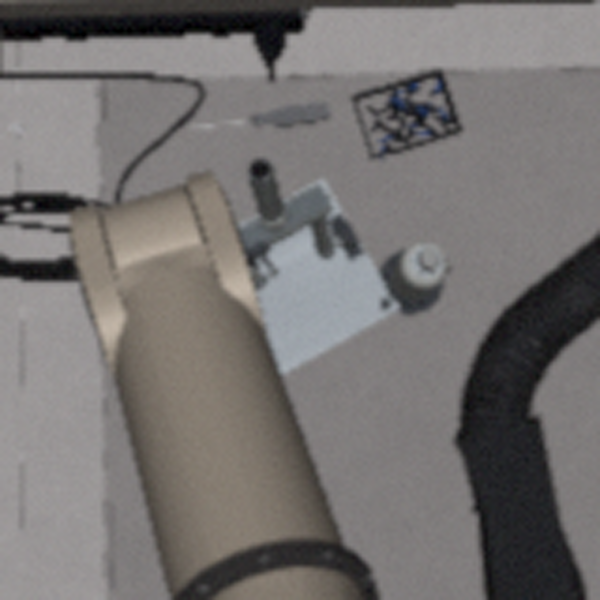

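Request:
send_rows --targets '[{"tx": 1, "ty": -2, "tz": 15, "rx": 0, "ry": 0, "rz": 0, "jaw": -1}, {"tx": 0, "ty": 0, "tz": 20, "rx": 0, "ry": 0, "rz": 0, "jaw": -1}, {"tx": 0, "ty": 0, "tz": 6, "rx": 0, "ry": 0, "rz": 0, "jaw": -1}, {"tx": 0, "ty": 0, "tz": 0, "rx": 0, "ry": 0, "rz": 0, "jaw": -1}]'

```text
t: 6.35
eef_pos: [0.4881, 0.0303, 0.1064]
tool_rot: [[0.458, -0.889, -0.002], [-0.889, -0.458, -0.0], [-0.001, 0.002, -1.0]]
contact_force: [-1.2, 0.4, -0.1]
gripper_width: -0.0001
```

```bash
python3 - <<'E'
from h import *
go(toe(0,lift=.003),RV)
go(toe(0.2),RV)
E
```

```text
t 6.35 pos [0.4881 0.0303 0.1064] shift tool mm [-0.2 -1.2  3.9] rotvec deg [ 0.1   0.04 -0.11]
t 6.35 pos [0.4881 0.0303 0.1064] shift tool mm [ 1.6  4.6 22.9] rotvec deg [ 0.1   0.04 -0.11]
```

Request:
send_rows --targets '[{"tx": 0, "ty": 0, "tz": 5, "rx": 0, "ry": 0, "rz": 0, "jaw": -1}, {"tx": 0, "ty": 0, "tz": 4, "rx": 0, "ry": 0, "rz": 0, "jaw": -1}, {"tx": 0, "ty": 0, "tz": 0, "rx": 0, "ry": 0, "rz": 0, "jaw": -1}]'

```text
t: 6.6
eef_pos: [0.489, 0.031, 0.0982]
tool_rot: [[0.458, -0.889, 0.001], [-0.889, -0.458, 0.0], [0.0, -0.001, -1.0]]
contact_force: [1.3, -0.9, 2.3]
gripper_width: -0.0001
```

Request:
send_rows --targets '[{"tx": 0, "ty": 1, "tz": 4, "rx": 0, "ry": 0, "rz": 0, "jaw": -1}, {"tx": 0, "ty": 1, "tz": 4, "rx": 0, "ry": 0, "rz": 0, "jaw": -1}, {"tx": 0, "ty": 0, "tz": 0, "rx": 0, "ry": 0, "rz": 0, "jaw": -1}]'

```text
t: 6.85
eef_pos: [0.4865, 0.03, 0.0896]
tool_rot: [[0.459, -0.889, -0.0], [-0.889, -0.459, -0.0], [0.0, 0.0, -1.0]]
contact_force: [1.8, -1.6, 0.6]
gripper_width: 0.0001
```

```bash
python3 - <<'E'
from h import *
go(toe(0.2),RV); go(toe(0.4),RV)
s=state(); print(s['contact_force'])
b=cv2.cvtColor(read_camera("side"),cv2.COLOR_RGB2BGR); cv2.imwrite("pics/side8.png",b)
f=lambda i:cv2.resize(i[170:250,230:330],(750,600),interpolation=cv2.INTER_CUBIC)
cv2.imwrite("pics/side8c.png",np.clip(f(b).astype(float)*1.3,0,255).astype(np.uint8))
E
```

```text
t 6.85 pos [0.4865 0.03   0.0896] shift tool mm [1.9 3.  6.2] rotvec deg [ 0.02 -0.   -0.05]
t 6.85 pos [0.4865 0.03   0.0896] shift tool mm [ 7.   8.7 21.6] rotvec deg [ 0.02 -0.   -0.05]
[ 1.77600335 -1.58172411  0.64055667]
```

View pics/side8c.png

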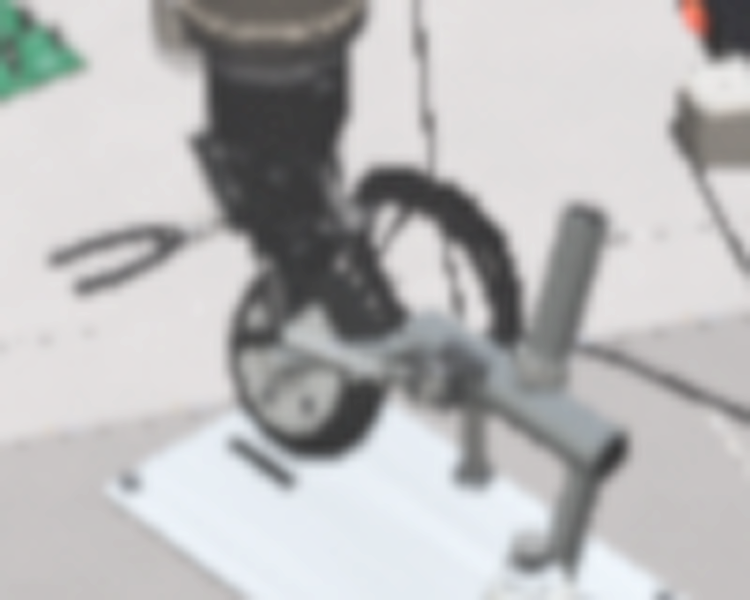

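```bash
python3 - <<'E'
from h import *
p=np.array([.4865,.03,.0896+.031])
for d in ([0,0,0],CY*.011,-CY*.011,CX*.01,-CX*.01): print(((proj("side",[p+d])[0]-[250,190])*15).round(0))
for nm,q in dict(toein=[.066,.0435,.085],toeout=[.066,.0845,.085]).items(): print(nm,((proj("side",W(C,F(-.35,q)))[0]-[250,190])*15).round(0))
for k in (6,7,8):
    b=cv2.imread(f"pics/side{k}.png"); o=cv2.resize(b[190:230,250:290],(600,600),interpolation=cv2.INTER_CUBIC); cv2.imwrite(f"pics/z{k}.png",np.clip(o*1.4,0,255).astype(np.uint8))
E
python3 -c "
import cv2,numpy as np
cv2.imwrite('pics/z.png',cv2.resize(np.hstack([cv2.imread(f'pics/z{k}.png') for k in (6,8)]),(800,400)))"
```

```text
[275. 331.]
[244. 348.]
[306. 313.]
[250. 314.]
[300. 348.]
toein [290. 335.]
toeout [177. 354.]
```

View pics/z.png

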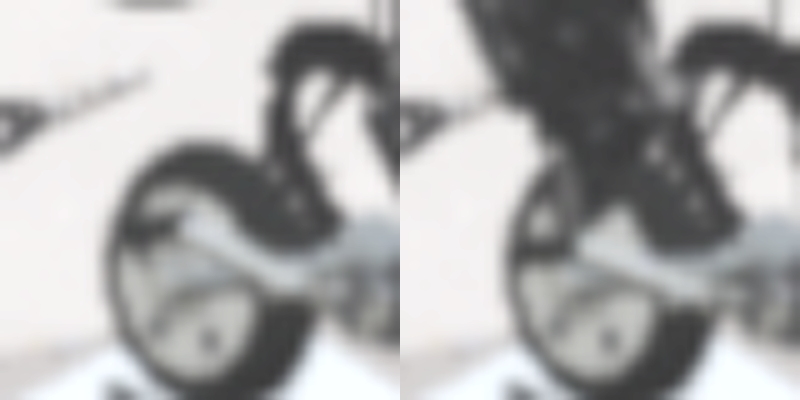

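Request:
send_rows --targets '[{"tx": 1, "ty": 2, "tz": 4, "rx": 0, "ry": 0, "rz": 0, "jaw": -1}, {"tx": 1, "ty": 2, "tz": 5, "rx": 0, "ry": 0, "rz": 0, "jaw": -1}, {"tx": 2, "ty": 2, "tz": 5, "rx": 0, "ry": 0, "rz": 0, "jaw": -1}, {"tx": 3, "ty": 2, "tz": 7, "rx": 0, "ry": 0, "rz": 0, "jaw": -1}, {"tx": 0, "ty": 0, "tz": 0, "rx": 0, "ry": 0, "rz": 0, "jaw": -1}]'

```text
t: 7.32
eef_pos: [0.482, 0.0194, 0.0675]
tool_rot: [[0.458, -0.889, -0.002], [-0.889, -0.458, -0.0], [-0.001, 0.002, -1.0]]
contact_force: [1.2, 0.2, 0.4]
gripper_width: 0.0004
```

```bash
python3 - <<'E'
from h import *
go(toe(0.4),RV); go(toe(0.6),RV)
s=state(); print(s['contact_force'])
b=cv2.cvtColor(read_camera("side"),cv2.COLOR_RGB2BGR); cv2.imwrite("pics/side9.png",b)
o=cv2.resize(b[180:240,250:330],(800,600),interpolation=cv2.INTER_CUBIC); cv2.imwrite(f"pics/z9.png",np.clip(o*1.4,0,255).astype(np.uint8))
E
```

```text
t 7.32 pos [0.482  0.0194 0.0675] shift tool mm [-0.3 -0.2 -0.5] rotvec deg [ 0.11  0.03 -0.08]
t 7.32 pos [0.482  0.0194 0.0675] shift tool mm [ 8.   4.9 13.7] rotvec deg [ 0.11  0.03 -0.08]
[1.18667037 0.2440336  0.37259292]
```

View pics/z9.png

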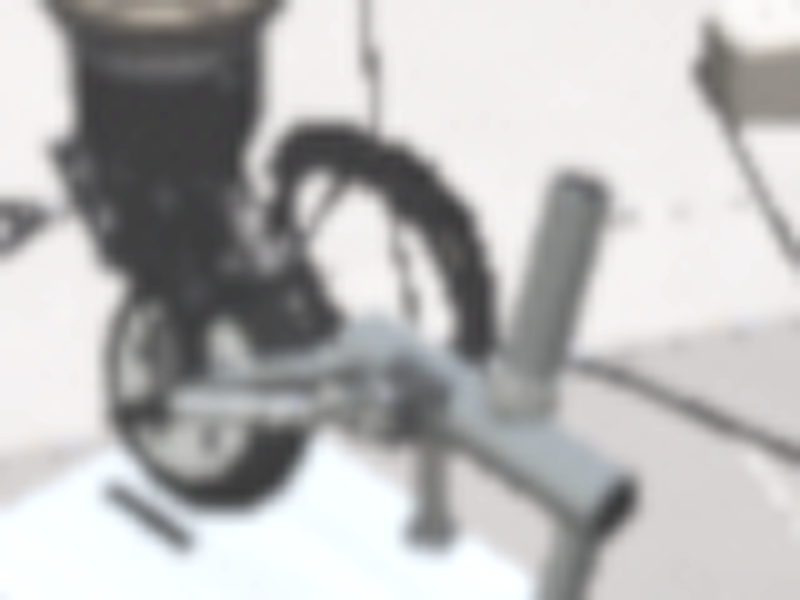

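Request:
send_rows --targets '[{"tx": 2, "ty": 1, "tz": 4, "rx": 0, "ry": 0, "rz": 0, "jaw": -1}, {"tx": 3, "ty": 2, "tz": 5, "rx": 0, "ry": 0, "rz": 0, "jaw": -1}, {"tx": 3, "ty": 2, "tz": 5, "rx": 0, "ry": 0, "rz": 0, "jaw": -1}, {"tx": 3, "ty": 1, "tz": 4, "rx": 0, "ry": 0, "rz": 0, "jaw": -1}, {"tx": 4, "ty": 1, "tz": 4, "rx": 0, "ry": 0, "rz": 0, "jaw": -1}, {"tx": 4, "ty": 2, "tz": 4, "rx": 0, "ry": 0, "rz": 0, "jaw": -1}, {"tx": 0, "ty": 0, "tz": 0, "rx": 0, "ry": 0, "rz": 0, "jaw": -1}]'

```text
t: 7.95
eef_pos: [0.4832, -0.0019, 0.0421]
tool_rot: [[0.458, -0.889, -0.001], [-0.889, -0.458, -0.0], [-0.0, 0.001, -1.0]]
contact_force: [-0.6, 0.7, -0.3]
gripper_width: 0.0001
```

```bash
python3 - <<'E'
from h import *
go(toe(0.8),RV); go(toe(1.),RV)
s=state(); print(s['contact_force'])
b=cv2.cvtColor(read_camera("side"),cv2.COLOR_RGB2BGR); cv2.imwrite("pics/side10.png",b)
o=cv2.resize(b[180:240,250:330],(800,600),interpolation=cv2.INTER_CUBIC); cv2.imwrite(f"pics/z10.png",np.clip(o*1.4,0,255).astype(np.uint8))
E
```

```text
t 7.95 pos [ 0.4832 -0.0019  0.0421] shift tool mm [-0.4  0.8  0.6] rotvec deg [ 0.07  0.01 -0.1 ]
t 7.95 pos [ 0.4832 -0.0019  0.0421] shift tool mm [13.   4.4 10.6] rotvec deg [ 0.07  0.01 -0.1 ]
[-0.62992485  0.69170121 -0.28601311]
```

View pics/z10.png

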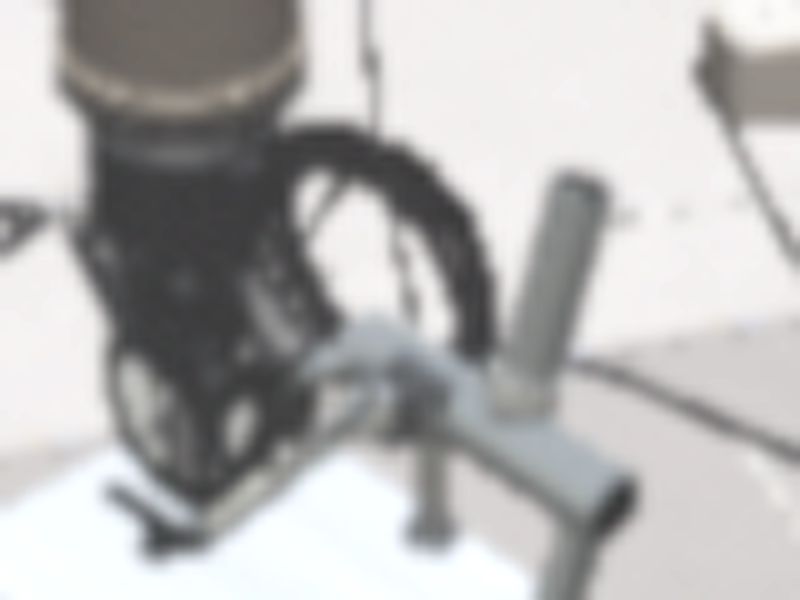

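Request:
send_rows --targets '[{"tx": 4, "ty": 1, "tz": 4, "rx": 0, "ry": 0, "rz": 0, "jaw": -1}, {"tx": 4, "ty": 1, "tz": 3, "rx": 0, "ry": 0, "rz": 0, "jaw": -1}, {"tx": 4, "ty": 1, "tz": 3, "rx": 0, "ry": 0, "rz": 0, "jaw": -1}, {"tx": 0, "ty": 0, "tz": 0, "rx": 0, "ry": 0, "rz": 0, "jaw": -1}]'

```text
t: 8.33
eef_pos: [0.4863, -0.0137, 0.0324]
tool_rot: [[0.458, -0.889, -0.001], [-0.889, -0.458, -0.0], [-0.0, 0.001, -1.0]]
contact_force: [-0.2, -0.1, -0.1]
gripper_width: 0.0004
```

```bash
python3 - <<'E'
from h import *
go(toe(1.),RV); go(toe(1.2),RV)
s=state(); print(s['contact_force'])
b=cv2.cvtColor(read_camera("side"),cv2.COLOR_RGB2BGR); cv2.imwrite("pics/side11.png",b)
o=cv2.resize(b[180:240,250:330],(800,600),interpolation=cv2.INTER_CUBIC); cv2.imwrite(f"pics/z11.png",np.clip(o*1.4,0,255).astype(np.uint8))
E
```

```text
t 8.33 pos [ 0.4863 -0.0137  0.0324] shift tool mm [1.1 1.8 0.9] rotvec deg [ 0.04  0.01 -0.09]
t 8.33 pos [ 0.4863 -0.0137  0.0324] shift tool mm [16.4  4.4  8.2] rotvec deg [ 0.04  0.01 -0.09]
[-0.18206776 -0.08468036 -0.07830773]
```

View pics/z11.png

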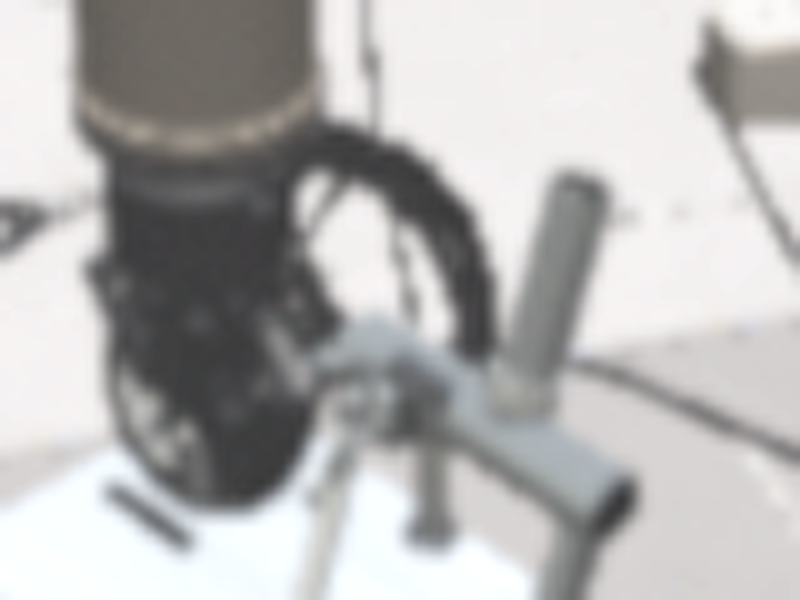

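Request:
send_rows --targets '[{"tx": 0, "ty": 5, "tz": -20, "rx": 0, "ry": 0, "rz": 0, "jaw": -1}, {"tx": 0, "ty": 0, "tz": -40, "rx": 0, "ry": 0, "rz": 0, "jaw": -1}, {"tx": 0, "ty": 0, "tz": -40, "rx": 0, "ry": 0, "rz": 0, "jaw": -1}, {"tx": 0, "ty": 0, "tz": -40, "rx": 0, "ry": 0, "rz": 0, "jaw": 0}, {"tx": 0, "ty": 0, "tz": -40, "rx": 0, "ry": 0, "rz": 0, "jaw": 0.2}, {"tx": 0, "ty": 0, "tz": 0, "rx": 0, "ry": 0, "rz": 0, "jaw": 0.2}, {"tx": 0, "ty": 0, "tz": 0, "rx": 0, "ry": 0, "rz": 0, "jaw": 0.2}]'

```text
t: 8.97
eef_pos: [0.4833, -0.0149, 0.2155]
tool_rot: [[0.459, -0.889, 0.005], [-0.889, -0.459, -0.0], [0.002, -0.004, -1.0]]
contact_force: [-0.7, -1.2, -1.2]
gripper_width: 0.0484
```

```bash
python3 - <<'E'
from h import *
s=state(); print(s['eef_pos'],s['gripper_width'],s['contact_force'])
b=cv2.cvtColor(read_camera("side"),cv2.COLOR_RGB2BGR); cv2.imwrite("pics/side12.png",b)
o=cv2.resize(b[180:255,245:345],(800,600),interpolation=cv2.INTER_CUBIC); cv2.imwrite(f"pics/z12.png",np.clip(o*1.4,0,255).astype(np.uint8))
for th in (1.57,1.75):
  for y in (.0435,.064,.0845):
    print(th,y,((proj("side",W(C,F(-.35,[-.02+.086*np.cos(th),y,.085-.086*np.sin(th)])))[0]-[245,180])*8).round())
E
```

```text
[ 0.48330618 -0.01488308  0.21550532] 0.04839570899014342 [-0.67418667 -1.24075062 -1.24917569]
1.57 0.0435 [269. 492.]
1.57 0.064 [240. 499.]
1.57 0.0845 [210. 506.]
1.75 0.0435 [291. 505.]
1.75 0.064 [261. 512.]
1.75 0.0845 [231. 518.]
```

View pics/z12.png

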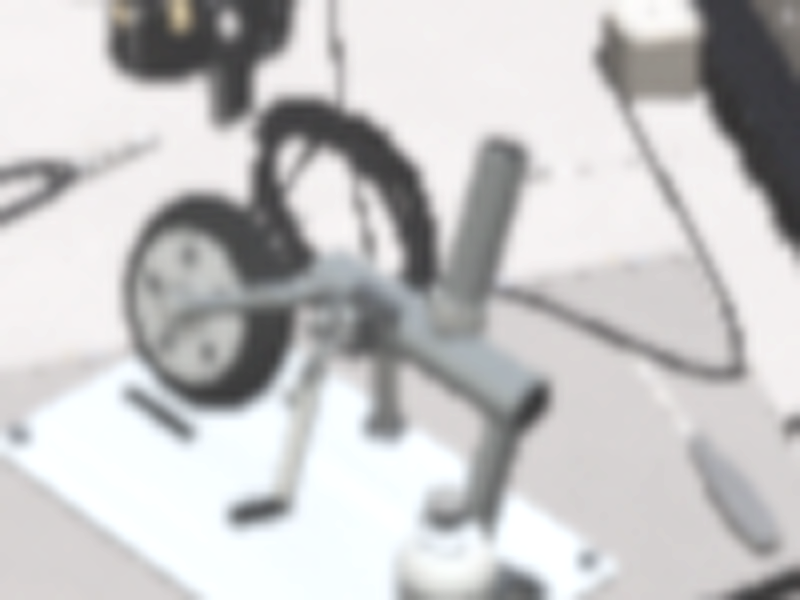

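```bash
cat >> h.py <<'E'
def RT(roll):
    up=W([0,0,C[2]],[0,np.sin(roll),np.cos(roll)])[0]; return np.c_[-CX,np.cross(-up,-CX),-up]
E
python3 - <<'E'
from h import *
p=W(C,F(-.35,[-.07,0,.23]))[0]
print(p,RT(-.35)); s=state()
print((RV.T@(p-s['eef_pos'])*1000).round(1)); go(p,RT(-.35))
E
```

```text
[ 0.6329347  -0.0510618   0.24105572] [[ 0.45930647 -0.83442399 -0.30458853]
 [-0.88827787 -0.43145997 -0.15749518]
 [-0.          0.34289781 -0.93937271]]
[ 101.2 -117.3  -27.3]
t 9.02 pos [ 0.4823 -0.015   0.2138] shift tool mm [ 101.2 -117.4  -27. ] rotvec deg [-20.14  -0.05  -0.06]
```

Request:
send_rows --targets '[{"tx": 0, "ty": 0, "tz": -30, "rx": 0, "ry": 0, "rz": 0, "jaw": 0.5}, {"tx": 10, "ty": -12, "tz": -22, "rx": 0, "ry": 0, "rz": 0, "jaw": 0.5}, {"tx": 25, "ty": -29, "tz": 0, "rx": 0, "ry": 0, "rz": 0, "jaw": 0.5}, {"tx": 25, "ty": -29, "tz": 0, "rx": 0, "ry": 0, "rz": 0, "jaw": 0.5}, {"tx": 25, "ty": -29, "tz": 0, "rx": 0, "ry": 0, "rz": 0, "jaw": 0.5}, {"tx": 16, "ty": -18, "tz": 0, "rx": -5, "ry": 0, "rz": 0, "jaw": 0.5}, {"tx": 0, "ty": 0, "tz": 0, "rx": -5, "ry": 0, "rz": 0, "jaw": 0.5}, {"tx": 0, "ty": 0, "tz": 0, "rx": -5, "ry": 0, "rz": 0, "jaw": 0.5}, {"tx": 0, "ty": 0, "tz": 0, "rx": -5, "ry": 0, "rz": 0, "jaw": 0.5}, {"tx": 0, "ty": 0, "tz": 0, "rx": 0, "ry": 0, "rz": 0, "jaw": 0.5}, {"tx": 0, "ty": 0, "tz": 0, "rx": 0, "ry": 0, "rz": 0, "jaw": 0.5}]'

```text
t: 9.93
eef_pos: [0.6323, -0.0499, 0.2619]
tool_rot: [[0.46, -0.833, -0.307], [-0.888, -0.433, -0.157], [-0.002, 0.345, -0.939]]
contact_force: [0.2, -0.4, -0.8]
gripper_width: 0.0645
```

```bash
python3 - <<'E'
from h import *
go(W(C,F(-.35,[-.07,0,.23]))[0],RT(-.35)); s=state(); print(s['q'].round(2),s['contact_force'],s['gripper_width'])
b=cv2.cvtColor(read_camera("side"),cv2.COLOR_RGB2BGR); cv2.imwrite("pics/side13.png",b)
o=cv2.resize(b[150:240,250:370],(800,600),interpolation=cv2.INTER_CUBIC); cv2.imwrite(f"pics/z13.png",np.clip(o*1.4,0,255).astype(np.uint8))
E
```

```text
t 9.93 pos [ 0.6323 -0.0499  0.2619] shift tool mm [ 1.3 -7.2 19.5] rotvec deg [0.13 0.11 0.11]
[ 0.04  0.53 -0.21  1.36  0.21  1.6  -1.28] [ 0.21994187 -0.44327504 -0.77147132] 0.06446209737496264
```

View pics/side13.png

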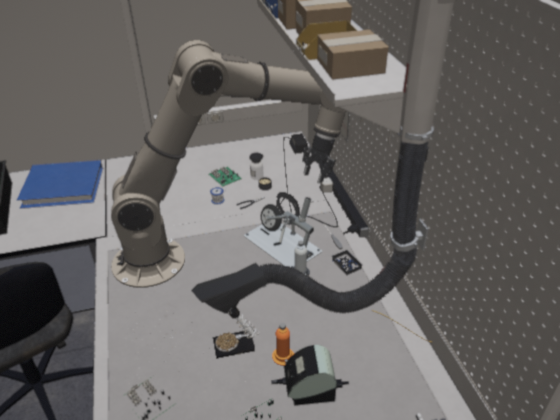

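View pics/z13.png

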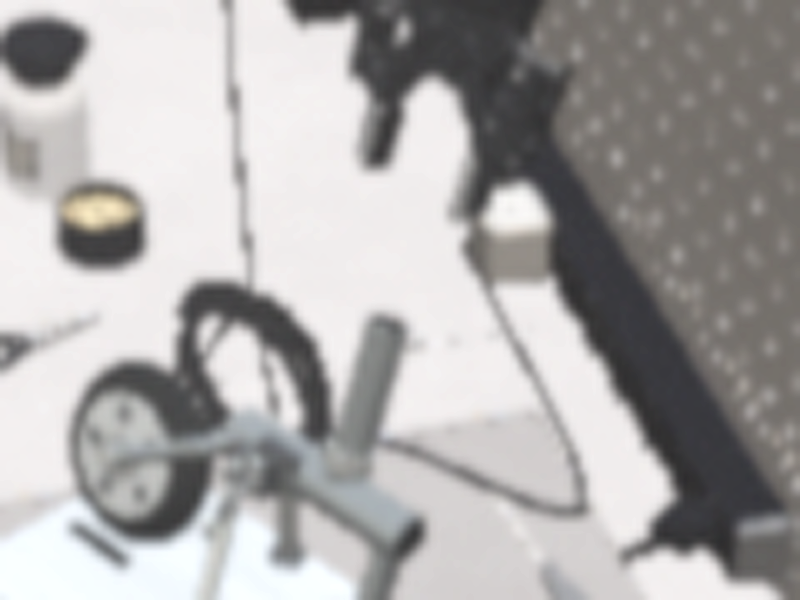

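```bash
python3 - <<'E'
from h import *
s=state(); R=s['tool_rot']; p=s['eef_pos']
for dz in (0,-.03,-.04,-.05,-.06):
    print(dz,[proj("side",[p+R@np.array([x,0,dz])])[0].round(1) for x in (.032,0,-.032)])
print(proj("side",W(C,F(-.35,[-.07,0,.205])))[0], proj("side",W(C,F(-.35,[-.07,0,.25])))[0])
E
```

```text
0 [array([316.3, 191.5]), array([310.2, 187.9]), array([304.2, 184.3])]
-0.03 [array([318.5, 184.1]), array([312.3, 180.6]), array([306.3, 177.1])]
-0.04 [array([319.2, 181.7]), array([313. , 178.1]), array([307. , 174.6])]
-0.05 [array([319.9, 179.2]), array([313.7, 175.6]), array([307.7, 172.2])]
-0.06 [array([320.7, 176.7]), array([314.4, 173.2]), array([308.4, 169.7])]
[308.60431097 198.69584095] [311.72108348 187.89262929]
```

Request:
send_rows --targets '[{"tx": 1, "ty": -7, "tz": 10, "rx": 0, "ry": 0, "rz": 0, "jaw": 0.5}, {"tx": 0, "ty": 0, "tz": 20, "rx": 0, "ry": 0, "rz": 0, "jaw": 0.5}, {"tx": 0, "ty": 0, "tz": 10, "rx": 0, "ry": 0, "rz": 0, "jaw": 0.5}, {"tx": 0, "ty": 0, "tz": 0, "rx": 0, "ry": 0, "rz": 0, "jaw": 0.5}, {"tx": 0, "ty": 0, "tz": 0, "rx": 0, "ry": 0, "rz": 0, "jaw": 0.5}]'

```text
t: 10.4
eef_pos: [0.626, -0.0559, 0.2254]
tool_rot: [[0.458, -0.835, -0.304], [-0.889, -0.43, -0.157], [0.0, 0.342, -0.94]]
contact_force: [0.5, 0.5, 1.6]
gripper_width: 0.0639
```

```bash
python3 - <<'E'
from h import *
go(W(C,F(-.35,[-.07,0,.13]))[0],RT(-.35)); s=state(); print(s['contact_force'],s['gripper_width'])
b=cv2.cvtColor(read_camera("side"),cv2.COLOR_RGB2BGR); cv2.imwrite("pics/side14.png",b)
o=cv2.resize(b[150:240,250:370],(800,600),interpolation=cv2.INTER_CUBIC); cv2.imwrite(f"pics/z14.png",np.clip(o*1.4,0,255).astype(np.uint8))
E
```

```text
t 10.4 pos [ 0.626  -0.0559  0.2254] shift tool mm [-1.1 -2.4 82.4] rotvec deg [-0.06  0.03 -0.09]
[0.53828909 0.47699554 1.59724673] 0.06388613916607831
```

View pics/z14.png

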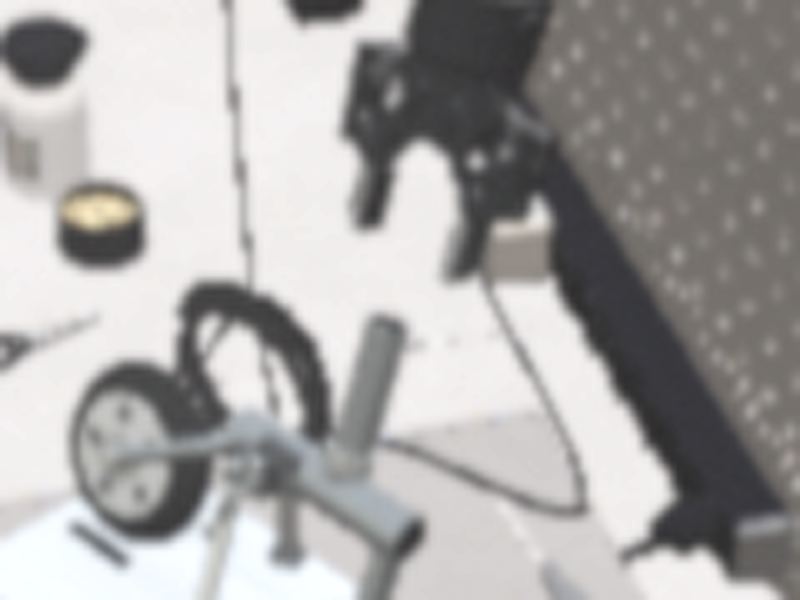

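Request:
send_rows --targets '[{"tx": -1, "ty": -2, "tz": 15, "rx": 0, "ry": 0, "rz": 0, "jaw": 0.5}, {"tx": 0, "ty": 0, "tz": 15, "rx": 0, "ry": 0, "rz": 0, "jaw": 0.5}, {"tx": 0, "ty": 0, "tz": 15, "rx": 0, "ry": 0, "rz": 0, "jaw": 0.5}, {"tx": 0, "ty": 0, "tz": 0, "rx": 0, "ry": 0, "rz": 0, "jaw": 0.5}]'

```text
t: 10.78
eef_pos: [0.6129, -0.0611, 0.1808]
tool_rot: [[0.458, -0.835, -0.306], [-0.889, -0.43, -0.157], [-0.001, 0.344, -0.939]]
contact_force: [-0.1, 0.4, -0.3]
gripper_width: 0.0646
```

Request:
send_rows --targets '[{"tx": 0, "ty": 0, "tz": 15, "rx": 0, "ry": 0, "rz": 0, "jaw": 0.5}, {"tx": 0, "ty": 0, "tz": 15, "rx": 0, "ry": 0, "rz": 0, "jaw": 0.5}, {"tx": 0, "ty": 0, "tz": 8, "rx": 0, "ry": 0, "rz": 0, "jaw": 0.5}, {"tx": 0, "ty": 0, "tz": 0, "rx": 0, "ry": 0, "rz": 0, "jaw": 0.5}, {"tx": 0, "ty": 0, "tz": 0, "rx": 0, "ry": 0, "rz": 0, "jaw": 0.5}]'

```text
t: 11.2
eef_pos: [0.603, -0.0664, 0.1472]
tool_rot: [[0.459, -0.835, -0.303], [-0.889, -0.431, -0.157], [0.0, 0.341, -0.94]]
contact_force: [-0.2, -0.3, -0.5]
gripper_width: 0.064
```

```bash
python3 - <<'E'
from h import *
go(W(C,F(-.35,[-.07,0,.13]))[0],RT(-.35)); s=state(); print(s['contact_force'],s['gripper_width'])
b=cv2.cvtColor(read_camera("side"),cv2.COLOR_RGB2BGR); cv2.imwrite("pics/side15.png",b)
o=cv2.resize(b[150:240,250:370],(800,600),interpolation=cv2.INTER_CUBIC); cv2.imwrite(f"pics/z15.png",np.clip(o*1.4,0,255).astype(np.uint8))
E
```

```text
t 11.2 pos [ 0.603  -0.0664  0.1472] shift tool mm [0.1 0.5 0.3] rotvec deg [-0.09  0.01 -0.05]
[-0.19624116 -0.34891738 -0.53090446] 0.06404305539725746
```

View pics/z15.png

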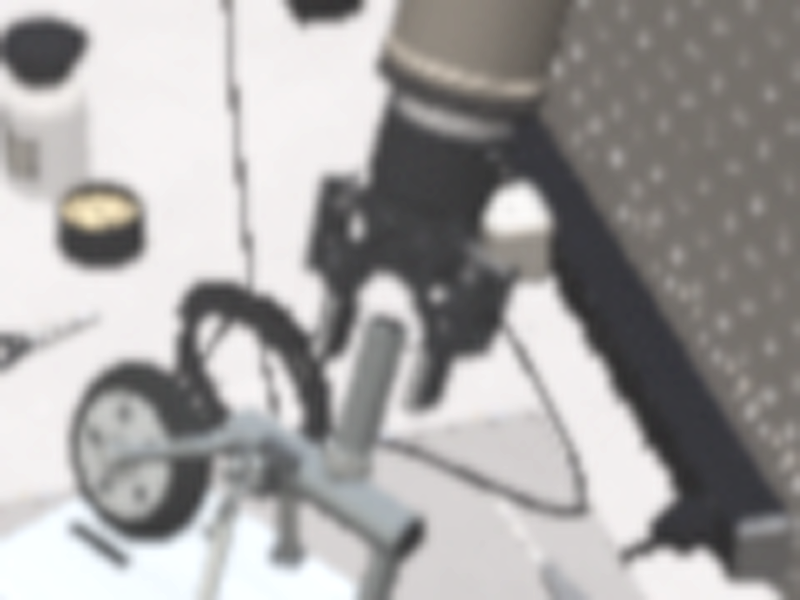

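Request:
send_rows --targets '[{"tx": 0, "ty": 0, "tz": 0, "rx": 0, "ry": 0, "rz": 0, "jaw": -0.5}, {"tx": 0, "ty": 0, "tz": 0, "rx": 0, "ry": 0, "rz": 0, "jaw": -1}, {"tx": 0, "ty": 0, "tz": 0, "rx": 0, "ry": 0, "rz": 0, "jaw": -1}, {"tx": 0, "ty": 0, "tz": 0, "rx": 0, "ry": 0, "rz": 0, "jaw": -1}, {"tx": 0, "ty": 0, "tz": 0, "rx": 0, "ry": 0, "rz": 0, "jaw": -1}, {"tx": 0, "ty": 0, "tz": 0, "rx": 0, "ry": 0, "rz": 0, "jaw": -1}]'

```text
t: 11.75
eef_pos: [0.602, -0.0641, 0.1473]
tool_rot: [[0.46, -0.834, -0.305], [-0.888, -0.433, -0.155], [-0.003, 0.342, -0.94]]
contact_force: [-7.6, 10.6, 10.4]
gripper_width: 0.0245
```

```bash
python3 - <<'E'
from h import *
s=state(); print(s['gripper_width'],s['contact_force'],s['wrist_torque'])
# arc rows: rotation of tool about cradle axis by 20.05deg in N rows, tool-frame
from scipy.spatial.transform import Rotation as Ro
N=12
go(W(C,F(0,[-.07,0,.13]))[0],RT(0))
ps=[(W(C,F(r,[-.07,0,.13]))[0],RT(r)) for r in np.linspace(-.35,0,N+1)]
for i in range(2): print((ps[i][1].T@(ps[i+1][0]-ps[i][0])*1000).round(3),np.degrees(Ro.from_matrix(ps[i][1].T@ps[i+1][1]).as_rotvec()).round(3))
b=cv2.cvtColor(read_camera("side"),cv2.COLOR_RGB2BGR); cv2.imwrite("pics/side16.png",b)
o=cv2.resize(b[150:240,250:370],(800,600),interpolation=cv2.INTER_CUBIC); cv2.imwrite(f"pics/z16.png",np.clip(o*1.4,0,255).astype(np.uint8))
E
```

```text
0.024525295208313813 [-7.58505621 10.63139854 10.4403186 ] [ 1.91018055  1.82921954 -0.75907979]
t 11.75 pos [ 0.602  -0.0641  0.1473] shift tool mm [ 2.6 45.3  8.3] rotvec deg [19.98  0.14  0.07]
[-0.     3.791  0.055] [ 1.671 -0.    -0.   ]
[0.    3.791 0.055] [ 1.671 -0.     0.   ]
```

View pics/z16.png

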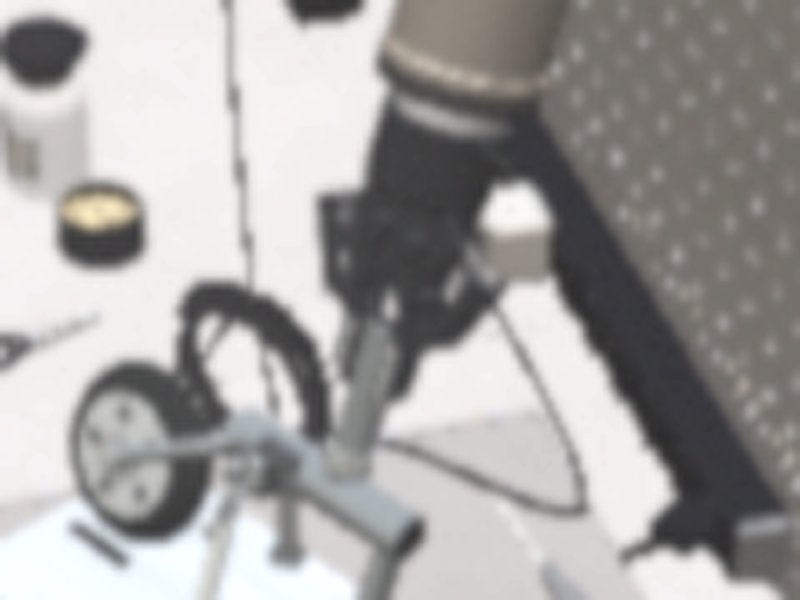

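Request:
send_rows --targets '[{"tx": -2, "ty": 0, "tz": 0, "rx": 0, "ry": 0, "rz": 0, "jaw": -1}, {"tx": 0, "ty": 3.8, "tz": 0.05, "rx": 1.67, "ry": 0, "rz": 0, "jaw": -1}, {"tx": 0, "ty": 3.8, "tz": 0.05, "rx": 1.67, "ry": 0, "rz": 0, "jaw": -1}, {"tx": 0, "ty": 3.8, "tz": 0.05, "rx": 1.67, "ry": 0, "rz": 0, "jaw": -1}, {"tx": 0, "ty": 3.8, "tz": 0.05, "rx": 1.67, "ry": 0, "rz": 0, "jaw": -1}, {"tx": 0, "ty": 0, "tz": 0, "rx": 0, "ry": 0, "rz": 0, "jaw": -1}]'

```text
t: 12.3
eef_pos: [0.588, -0.0715, 0.1519]
tool_rot: [[0.458, -0.866, -0.202], [-0.889, -0.446, -0.104], [-0.0, 0.228, -0.974]]
contact_force: [1.1, 3.0, -0.4]
gripper_width: 0.0246
```

```bash
python3 - <<'E'
from h import *
s=state(); print(s['gripper_width'],s['contact_force'],s['wrist_torque'])
go(W(C,F(0,[-.07,0,.13]))[0],RT(0))
b=cv2.cvtColor(read_camera("side"),cv2.COLOR_RGB2BGR); cv2.imwrite("pics/side17.png",b)
o=cv2.resize(b[150:240,250:370],(800,600),interpolation=cv2.INTER_CUBIC); cv2.imwrite(f"pics/z17.png",np.clip(o*1.4,0,255).astype(np.uint8))
E
```

```text
0.02456699505810251 [ 1.14774328  3.021525   -0.37140258] [ 1.05897016 -0.36645528  0.08836295]
t 12.3 pos [ 0.588  -0.0715  0.1519] shift tool mm [ 2.6 29.5  3.7] rotvec deg [ 1.317e+01  1.000e-02 -7.000e-02]
```

View pics/z17.png

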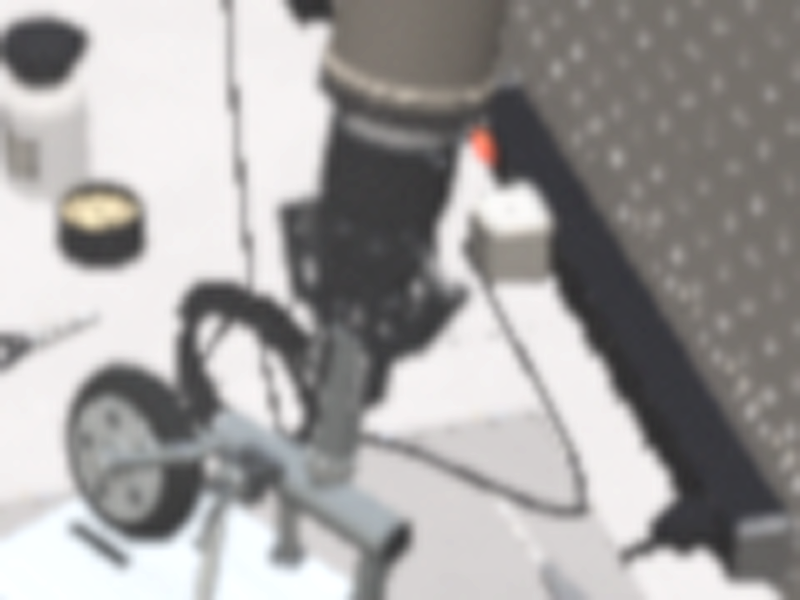

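Request:
send_rows --targets '[{"tx": 0, "ty": 3.7, "tz": 0.05, "rx": 1.65, "ry": 0, "rz": 0, "jaw": -1}, {"tx": 0, "ty": 3.7, "tz": 0.05, "rx": 1.65, "ry": 0, "rz": 0, "jaw": -1}, {"tx": 0, "ty": 3.7, "tz": 0.05, "rx": 1.65, "ry": 0, "rz": 0, "jaw": -1}, {"tx": 0, "ty": 3.7, "tz": 0.05, "rx": 1.65, "ry": 0, "rz": 0, "jaw": -1}, {"tx": 0, "ty": 3.7, "tz": 0.05, "rx": 1.65, "ry": 0, "rz": 0, "jaw": -1}, {"tx": 0, "ty": 3.7, "tz": 0.05, "rx": 1.65, "ry": 0, "rz": 0, "jaw": -1}, {"tx": 0, "ty": 3.7, "tz": 0.05, "rx": 1.65, "ry": 0, "rz": 0, "jaw": -1}, {"tx": 0, "ty": 3.7, "tz": 0.05, "rx": 1.65, "ry": 0, "rz": 0, "jaw": -1}, {"tx": 0, "ty": 0, "tz": 0, "rx": 0, "ry": 0, "rz": 0, "jaw": -1}, {"tx": 0, "ty": 0, "tz": 0, "rx": 0, "ry": 0, "rz": 0, "jaw": -1}, {"tx": 0, "ty": 0, "tz": 0, "rx": 0, "ry": 0, "rz": 0, "jaw": -1}]'

```text
t: 13.27
eef_pos: [0.5632, -0.0847, 0.1547]
tool_rot: [[0.459, -0.888, -0.002], [-0.888, -0.459, -0.001], [0.0, 0.002, -1.0]]
contact_force: [-0.4, 0.6, 8.4]
gripper_width: 0.0245
```

```bash
python3 - <<'E'
from h import *
s=state(); print(s['gripper_width'],s['contact_force'],s['wrist_torque'],abs(s['qvel']).max())
go(W(C,F(0,[-.07,0,.13]))[0],RT(0))
b=cv2.cvtColor(read_camera("side"),cv2.COLOR_RGB2BGR); cv2.imwrite("pics/side18.png",b)
o=cv2.resize(b[160:250,240:360],(800,600),interpolation=cv2.INTER_CUBIC); cv2.imwrite(f"pics/z18.png",np.clip(o*1.4,0,255).astype(np.uint8))
t=cv2.cvtColor(read_camera("top"),cv2.COLOR_RGB2BGR); cv2.imwrite("pics/top18.png",t)
k=800/120
for r in (-.05,0,.05,.12):
  print(r,[((proj("side",W(C,F(r,q)))[0]-[240,160])*k).round().tolist() for q in ([-.07,0,.125],[-.07,0,.165],[-.128,0,.095],[.085,.014,.102],[.085,.014,.044],[-.0353,.0435,.0004],[-.0353,.0845,.0004])])
E
```

```text
0.024480939099402594 [-0.42909029  0.64215451  8.38280211] [0.51153805 0.390259   0.20527013] 0.006719215600878187
t 13.27 pos [ 0.5632 -0.0847  0.1547] shift tool mm [ 2.1  1.5 -0.3] rotvec deg [ 0.11 -0.02 -0.03]
-0.05 [[375.0, 400.0], [378.0, 343.0], [444.0, 489.0], [178.0, 322.0], [177.0, 401.0], [273.0, 572.0], [221.0, 601.0]]
0 [[367.0, 404.0], [367.0, 349.0], [438.0, 493.0], [171.0, 327.0], [174.0, 403.0], [273.0, 575.0], [221.0, 607.0]]
0.05 [[359.0, 409.0], [356.0, 355.0], [432.0, 497.0], [165.0, 331.0], [172.0, 406.0], [273.0, 578.0], [221.0, 612.0]]
0.12 [[348.0, 417.0], [341.0, 365.0], [423.0, 503.0], [156.0, 338.0], [168.0, 409.0], [273.0, 582.0], [222.0, 620.0]]
```

View pics/z18.png

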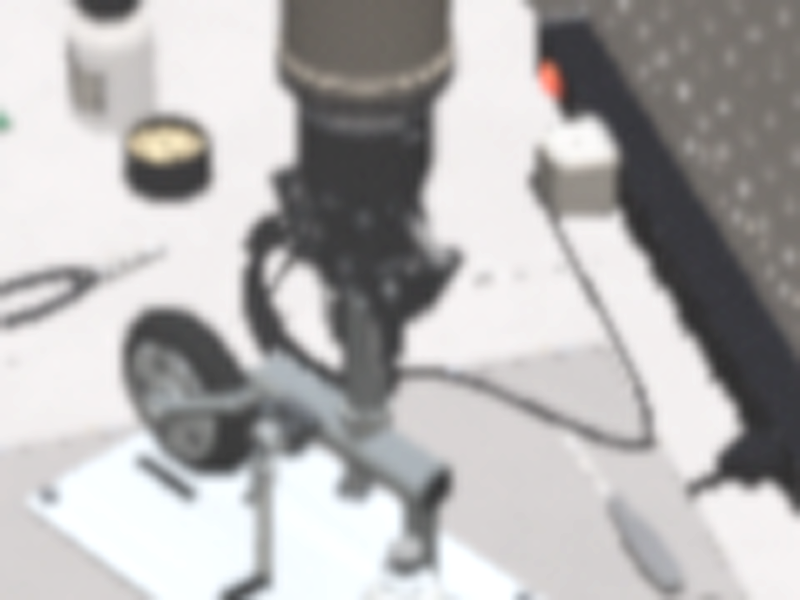

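View pics/top18.png

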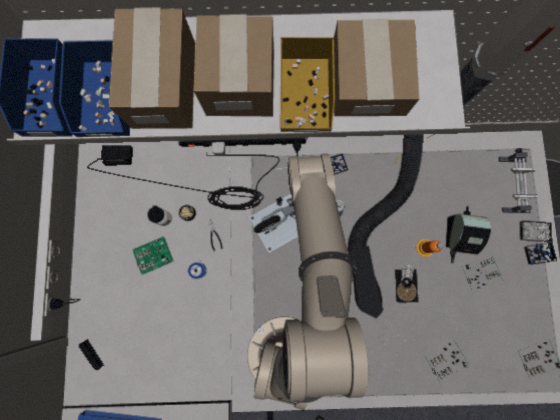

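Request:
send_rows --targets '[{"tx": 0, "ty": 1, "tz": -0.7, "rx": 0.1, "ry": 0, "rz": 0, "jaw": -1}, {"tx": 0, "ty": 0, "tz": 0, "rx": 0, "ry": 0, "rz": 0, "jaw": -1}, {"tx": 0, "ty": 0, "tz": 0, "rx": 0, "ry": 0, "rz": 0, "jaw": -1}, {"tx": 0, "ty": 0, "tz": 0, "rx": 0, "ry": 0, "rz": 0, "jaw": -1}, {"tx": 0, "ty": 0, "tz": 0, "rx": 0, "ry": 0, "rz": 0, "jaw": -1}, {"tx": 0, "ty": 0, "tz": 0, "rx": 0, "ry": 0, "rz": 0, "jaw": -1}, {"tx": 0, "ty": 0, "tz": 0, "rx": 0, "ry": 0, "rz": 0, "jaw": -1}, {"tx": 0, "ty": 0, "tz": 0, "rx": 0, "ry": 0, "rz": 0, "jaw": -1}]'

```text
t: 14.03
eef_pos: [0.5617, -0.0855, 0.1548]
tool_rot: [[0.458, -0.889, -0.0], [-0.889, -0.458, -0.0], [0.0, 0.0, -1.0]]
contact_force: [4.1, -3.6, -4.6]
gripper_width: 0.0245
```

```bash
python3 - <<'E'
from h import *
s=state(); print(s['gripper_width'],s['contact_force'],s['wrist_torque'],abs(s['qvel']).max())
go(W(C,F(0,[-.07,0,.13]))[0],RT(0))
b=cv2.cvtColor(read_camera("side"),cv2.COLOR_RGB2BGR); cv2.imwrite("pics/side19.png",b)
o=cv2.resize(b[190:250,255:335],(800,600),interpolation=cv2.INTER_CUBIC)
for q in ([-.07,0,.11],[-.07,0,.165]):
    u=((proj("side",W(C,F(0,q)))[0]-[255,190])*10); cv2.circle(o,tuple(int(v) for v in u),3,(0,0,255),-1)
cv2.imwrite(f"pics/z19.png",np.clip(o*1.4,0,255).astype(np.uint8))
E
```

```text
0.024501752103505654 [ 4.10244548 -3.60312045 -4.58071305] [-0.1433782  -0.73863254  0.32987131] 0.0014994469516760517
t 14.03 pos [ 0.5617 -0.0855  0.1548] shift tool mm [ 2.1 -0.3 -0.2] rotvec deg [ 0.02 -0.   -0.05]
```

View pics/z19.png

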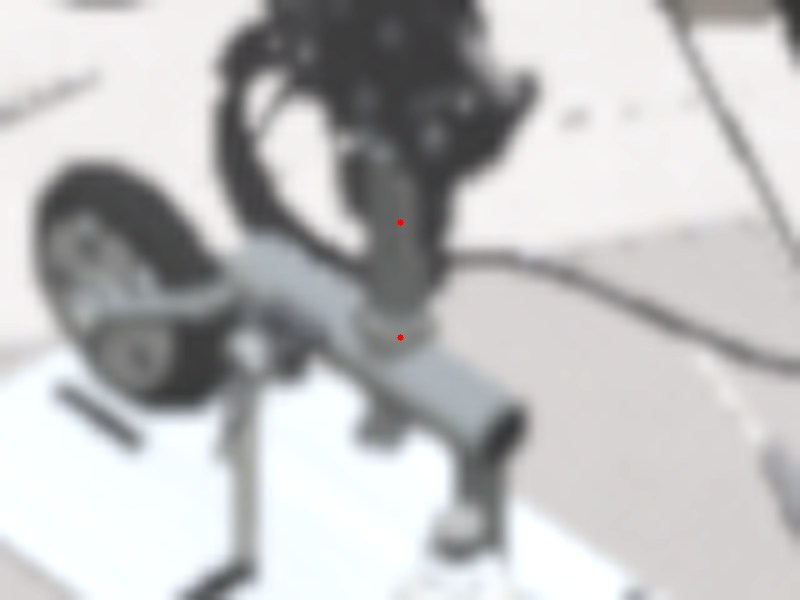

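```bash
python3 -c "
from bench import *
s=state(); print(s['t'],s['contact_force'],s['gripper_width'],close_job())"
```

```text
the job is handed in; nothing more can be done
14.0833 [ 2.8531442  -3.67777089 -4.87656952] 0.024169886507843432 None
```

All three steps were done in the order asked, and I handed the job in at t = 14.1 s, within the 58 s limit.

- **Spray:** I pressed the grey nozzle cap once, about 5 mm, until it bottomed with the wrist force rising to 16 N. I then let it go, and the next side picture showed the cap back up. I left the orange look-alike alone.
- **Kickstand:** I pushed the toe down past the over-centre point and it snapped down. In the picture the toe lay at (230–290, 510), where I had computed it for 1.75 rad. The frame stayed on its rest post throughout.
- **Frame:** I gripped the upright tube near its top at an opening of 24.5 mm and swung it up about the tilt axis. It is held with the tool vertical to within 0.1°, and the tube lies on the line predicted for roll 0, to within about 0.02 rad by picture. By calculation the toe clears the plate by about 9 mm. Joint speeds were below 0.002 rad/s and the wrist force about 7 N.

**Disagreement:** the real fingertips were about 31 mm behind the stated TCP with the jaws shut, and about 40 mm at a 64 mm opening. The pictures and the contact with the cap agreed on this, and I allowed for it. The cap was therefore touched at TCP height 0.123 m instead of 0.154 m.

**Bystanders:** the ones visible in the last pictures had not moved, and no unexpected contact showed in the forces. The arm covered part of the bench in the last top view.

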